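# Rack the glaze test tiles and close the end stop

## Robot

A 6-joint arm with a two-finger parallel gripper is mounted at the origin on the work surface. World frame = base frame: x ahead of the robot, y to its left, z up, the work surface at z = 0. Lengths are in m, angles in rad, forces in N, time in s.
With the tool pointing down it reaches from about 0.3 to 0.875 m from the base axis. Payload 4.2 kg.
Tool frame: the origin (TCP) lies between the finger pads; the fingertips stand 17 mm ahead of it and the grasp point (between the pads) lies 2 mm behind it (robot.tips_ahead is the distance from the TCP to the fingertips, in m); x points along the fingers, y is the direction in which the jaws open and shut, and the axes are right-handed (so a half turn about x gives the same grasp; the last joint's range is limited). The gripper opens to 85 mm and grips with 20 to 120 N. Pads are 22 mm wide; open, the fingers measure 114 mm over their backs; the gripper's body (76 mm by 85 mm) begins 54 mm behind the grasp point. The pads swing forward as they close: fully open they stand 13 mm farther back than shut.
Start: joints at [-1.299, 0.32, 1.565, -0, 1.257, -0.02], TCP at [0.165, -0.551, 0.248] pointing down, gripper open.
Joint ranges: [-3.11, 3.11], [-0.84, 2.01], [0.21, 2.61], [-1.34, 4.49], [0.05, 2.63], [-2.56, 2.56]. Speed limits (rad/s): [2.57, 2.57, 3.14, 3.14, 3.14, 3.14].

## Interface

Orientations are given as a unit quaternion [w, x, y, z].
In Python, from cell import robot gives the robot as it stands. The module is installed in compiled form; this text tells all that it offers.
- The arm moves only by the shell command python3 -m pendant 'ROWS' [FORCE]. ROWS is JSON, one flat list of numbers, 7 for each row, row after row: the shift along the tool's x, y, z scaled (see below), then the turn, a rotation vector about the tool's x, y, z scaled (see below), then the closure, from 0 (fully open) to 1 (shut). In form: [dx, dy, dz, wx, wy, wz, gripper, dx, dy, dz, wx, wy, wz, gripper, ...]. A call has 1 to 20 rows; each row shifts and turns the pose as measured when the row begins, along the tool's axes as they then stand; what a row does not reach is not made up. The controller multiplies each number of a shift by 2 cm and each number of a turn by 45 degrees. A row lasts 1/8 s, in which the tool goes at most 62.5 mm and 10.7 degrees, less where a joint would pass 70% of its speed; a pose out of reach is approached as far as the arm can. A call with a number of a shift or a turn outside -1 to 1 is refused whole. A call with a gripper value outside its range is refused whole. The fingers move at their own pace and stop on an object; FORCE is the grip in N (left out, the last holds). Time passes only in rows, so rows that do not move let the fingers close. It gives the time, the measured TCP pose, the force and the opening at its end, in the units of the state.
- robot.sense(): the state, without advancing time (a new reading comes with each control period).
- robot.snapshot(name): name is "scene" or "top" or "wrist"; returns a dict with "image" (384x512x3 uint8, red, green, blue), "camera_matrix" (3x3 intrinsics, pixels), "dist_coeffs" ([k1, k2, p1, p2, k3] as OpenCV has them; the pictures are not rectified), "xyz" and "rotation" of the camera in the world. Camera axes: x right, y up, looking along -z (the intrinsics and any distortion apply to the point x, -y, -z); pixel columns grow to the right and rows downward; lengths in m; the calibration is good to about 2 mm. A picture is of the moment at which its call begins. There is no depth.
- robot.finish_job(): hands the job in, once; it reports no verdict.
The state is a dict: "clock": time; "qpos": joint angles; "qd": joint speeds; "joint_torque": joint torques, N m; "ee_pos": TCP position; "tcp_rot": TCP orientation; "wrist_force": force on the tool from outside, world axes, zero at the start; "moment": the same for the moment, N m; "gripper_width": finger opening in m.
Only numpy, scipy, OpenCV 4.12 (cv2) and the standard library are available. Lean on these libraries where they do the work, as an engineer would, in place of code of your own. Each camera call takes 0.05 s, during which the arm holds its last target. There are 200 camera calls.

## Task

Get the glaze test tiles ready to carry to the kiln: lift the red release bar of the rack's green end stop, run the stop fully back and let the bar drop so that it latches there. Then stand every tile from the draining trough upright in the rack, one to a slot, filling from the fixed end with no slot skipped, glazed faces towards the fixed end. Last, lift the bar again, bring the stop up to the last tile and let it latch in the notch directly behind that tile; leave the jar, cup and vase alone.

Things in the scene. Friction and masses are not known exactly. Their poses are not given: they have to be found in the camera images.
- rack: Pale wooden tile rack fixed to the bench, 326 mm long (its y), 92 mm wide (x). Origin: centre of its underside. Fixed end board at its -y end, 95 mm high. Dividers along both sides leave 5 upright slots 12 mm wide, 36 mm apart along y, for tiles standing across the rack (75 mm between side boards, 59 mm clear between dividers). A notched steel rail runs down its middle
- slot0 (a point): Centre of slot 0, nearest the fixed end (rack y = -121 mm), on the bed rails on which tiles stand, 25 mm above the rack's underside. Dividers are straight up to 68 mm above the underside and domed to 80 mm, which guides a tile in; a tile in a slot leans 5 degrees at most
- slot1 (a point): Centre of slot 1 on the bed rails, like slot 0; rack y = -85 mm
- slot2 (a point): Centre of slot 2 on the bed rails, like slot 0; rack y = -49 mm
- slot3 (a point): Centre of slot 3 on the bed rails, like slot 0; rack y = -13 mm
- slot4 (a point): Centre of slot 4 on the bed rails, like slot 0; rack y = 23 mm; the slot farthest from the fixed end
- fixed_end (a point): Point on the inner face of the fixed end board, on the rack's middle line at bed height (rack y = -151 mm); slot 0 is 30 mm from it
- stop (a joint): Green end stop on the rail, m; grows away from the fixed end (rack +y). Notches at 0.072, 0.090 .. 0.198 (play 1 mm); 0.198 is fully back; 0.036*k is the notch directly behind slot k = 2, 3, 4 (pad 5 mm off a tile's back). Below 0.055 the rail is plain: no notch, but the first tooth bars the way while the bar is down. Slides with 1 N
- stop_pad (a point): Middle of the cork pad face of the end stop, 56 mm above the rack's underside; the pad looks towards the fixed end (rack -y). The stop is 50 mm wide and reaches 62 mm back from the pad face; pad top 83 mm, block behind it 65 mm above the rack's underside
- release (a joint): Lift of the red release bar on the end stop, m: 0 down (pin in a notch, or low in the plain stretch), 0.016 at its upper stop. A spring pulls it down (5 N down, 8 N fully up). The pin clears the teeth above 0.012; let go anywhere on the teeth, it drops into the nearest notch
- release_grip (a point): Middle of the red release bar: round, 12 mm diameter, 64 mm long, lying across the rack (rack x), 104 mm above the rack's underside when down, 38 mm behind the pad face; moves with stop and bar. 33 mm free height under it; two 7 mm rods lead down from it, 14 mm either side of the middle. Pinched from above it can be lifted and drags the stop along
- trough: Brown draining trough standing loose on the bench (2.2 kg, steel base), 440 mm long (its y), 105 mm wide. Origin: centre of its underside. Tiles stand side by side in its channel (13 mm wide, floor 30 mm up) that leans 25 degrees from upright, tops towards the robot. Its back board covers the lower 56 mm of a tile, its front rail 30 mm; a tile is drawn out along the channel
- tile_cobalt: Glaze test tile, dark blue glaze on one face, bare buff clay on the other face and along the lowest quarter. 70 mm wide (its x), 8 mm thick (y), 100 mm tall (z), about 110 g. Origin: its centre. +y is the glazed face, +z the upper end. In the trough the glazed face looks up and away from the robot. May be absent
- tile_celadon: Glaze test tile, pale grey-green glaze on one face, bare buff clay on the other face and along the lowest quarter. 70 mm wide (its x), 8 mm thick (y), 100 mm tall (z), about 110 g. Origin: its centre. +y is the glazed face, +z the upper end. In the trough the glazed face looks up and away from the robot. May be absent
- tile_amber: Glaze test tile, amber yellow-brown glaze on one face, bare buff clay on the other face and along the lowest quarter. 70 mm wide (its x), 8 mm thick (y), 100 mm tall (z), about 110 g. Origin: its centre. +y is the glazed face, +z the upper end. In the trough the glazed face looks up and away from the robot. May be absent
- tile_red: Glaze test tile, dark red glaze on one face, bare buff clay on the other face and along the lowest quarter. 70 mm wide (its x), 8 mm thick (y), 100 mm tall (z), about 110 g. Origin: its centre. +y is the glazed face, +z the upper end. In the trough the glazed face looks up and away from the robot. May be absent
- tile_white: Glaze test tile, white glaze on one face, bare buff clay on the other face and along the lowest quarter. 70 mm wide (its x), 8 mm thick (y), 100 mm tall (z), about 110 g. Origin: its centre. +y is the glazed face, +z the upper end. In the trough the glazed face looks up and away from the robot. May be absent
- glaze_jar: Bystander: closed blue jar, 72 mm across, 105 mm tall; origin at the centre of its underside
- bisque_cup: Bystander: terracotta cup, 76 mm across, 85 mm tall; origin at the centre of its underside
- bisque_vase: Bystander: cream vase, 90 mm across, 125 mm tall; origin at the centre of its underside
There are look-alikes about, which are no part of the job. Leave any pink look-alike of the tile_cobalt alone.

How it is judged:
By the outcome, as a careful person would: the job done as asked, in the order asked, and still so for the second after the job is handed in, with the robot touching nothing.
Of tile_cobalt, tile_celadon, tile_amber, tile_red, tile_white only 3 to 5 are there at a start; the rules pass over those that are not, and their reading is None.
At some moment in a run one of trough may be knocked a few centimetres aside while the robot is not near it.
It also fails if it takes over 210 s, if anything falls off the work surface, if the arm or the gripper's body presses on something with over 40 N, if the wrist force passes 120 N, or if a joint passes its speed limit or range.

## Working session

There is one attempt and no reset: what is moved stays moved. The work goes in short steps, Python scripts to look and compute and a shell command to move; the robot and the scene stay as the last step left them, time stands still between calls to the robot, and variables do not carry over. Pictures are saved under pics/ and viewed, about 12 in all and at most 16, crops included, and the job is handed in when it is done.

```bash
mkdir -p pics; cat > h.py <<'E'
import cv2,numpy as np,json
from cell import robot
from scipy.spatial.transform import Rotation as R
def snap(n,f=None):
    s=robot.snapshot(n)
    if f: cv2.imwrite('pics/'+f,s['image'][:,:,::-1])
    return s
def ray(s,px):
    K=np.array(s['camera_matrix']);d=np.array(s['dist_coeffs'])
    p=cv2.undistortPoints(np.array(px,float).reshape(-1,1,2),K,d).reshape(-1,2)
    v=np.c_[p[:,0],-p[:,1],-np.ones(len(p))]
    r=np.array(s['rotation']); r=r if r.shape==(3,3) else R.from_quat(r,scalar_first=True).as_matrix()
    return np.array(s['xyz']),v@r.T
def onz(s,px,z):
    c,v=ray(s,px); return c+v*((z-c[2])/v[:,2])[:,None]
def proj(s,P):
    K=np.array(s['camera_matrix']);d=np.array(s['dist_coeffs'])
    r=np.array(s['rotation']); r=r if r.shape==(3,3) else R.from_quat(r,scalar_first=True).as_matrix()
    q=(np.atleast_2d(P)-np.array(s['xyz']))@r; q=q*[1,-1,-1]
    return cv2.projectPoints(q,np.zeros(3),np.zeros(3),K,d)[0].reshape(-1,2)
def st():
    s=robot.sense();r=R.from_quat(s['tcp_rot'],scalar_first=True).as_matrix()
    print('t',s['clock'],'p',np.round(s['ee_pos'],4),'w',s['gripper_width'],'F',np.round(s['wrist_force'],1));print(np.round(r,3));return s,r
E
python3 - <<'E'
from h import *
for n in['top','scene']:
    s=snap(n,n+'0.png');print(n,s['xyz'],np.round(s['rotation'],3).tolist(),s['camera_matrix'],s['dist_coeffs'])
a=[cv2.imread(f'pics/{n}0.png') for n in('top','scene')]
st()
E
```

```text
top [ 0.29509356 -0.01250368  1.49910347] [0.709, 0.061, -0.061, -0.7] [[445.78444478   0.         258.93707384]
 [  0.         445.78444478 189.25787472]
 [  0.           0.           1.        ]] [-0.16813882  0.          0.          0.          0.        ]
scene [1.03226557 0.50134869 0.97788292] [0.366, 0.124, 0.306, 0.87] [[380.03546811   0.         255.1093837 ]
 [  0.         380.03546811 187.17195096]
 [  0.           0.           1.        ]] [-0.02131851  0.          0.          0.          0.        ]
t 0.1 p [ 0.1653 -0.5503  0.2475] w 0.08519238756858057 F [0.1 0.3 0.5]
[[-0.     0.288 -0.958]
 [ 0.002 -0.958 -0.288]
 [-1.    -0.002 -0.   ]]
```

View pics/top0.png

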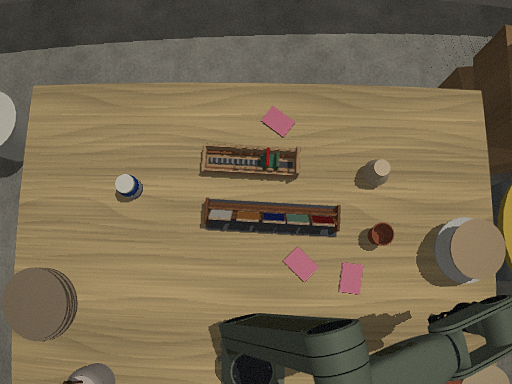

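View pics/scene0.png

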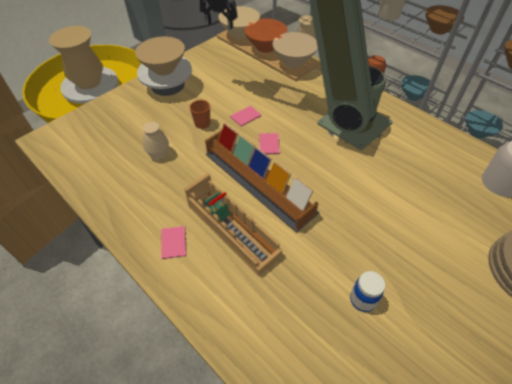

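```bash
python3 - <<'E'
import cv2,numpy as np
a=cv2.imread('pics/top0.png')[135:245,190:350];b=cv2.imread('pics/scene0.png')[115:285,170:330]
a=cv2.resize(a,(800,550),interpolation=3)
cv2.imwrite('pics/c1.png',a)
cv2.imwrite('pics/c2.png',cv2.resize(b,(560,595),interpolation=3))
E
```

```text
(no output)
```

View pics/c1.png

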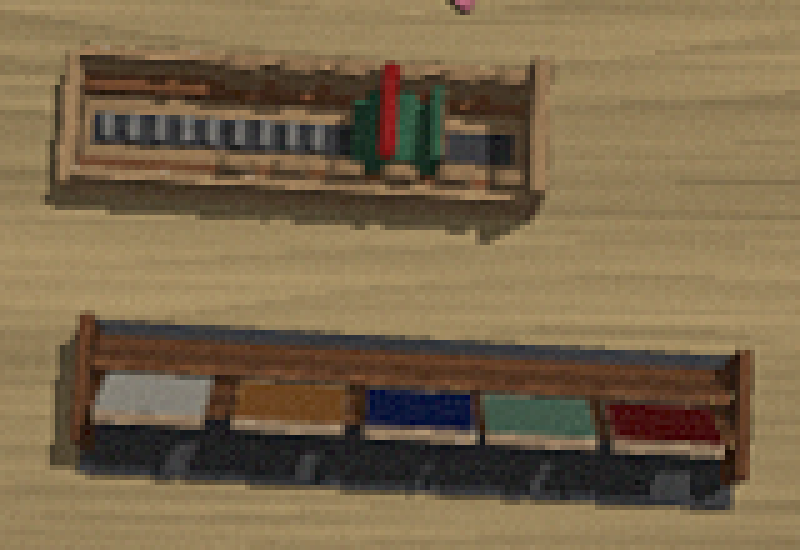

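View pics/c2.png

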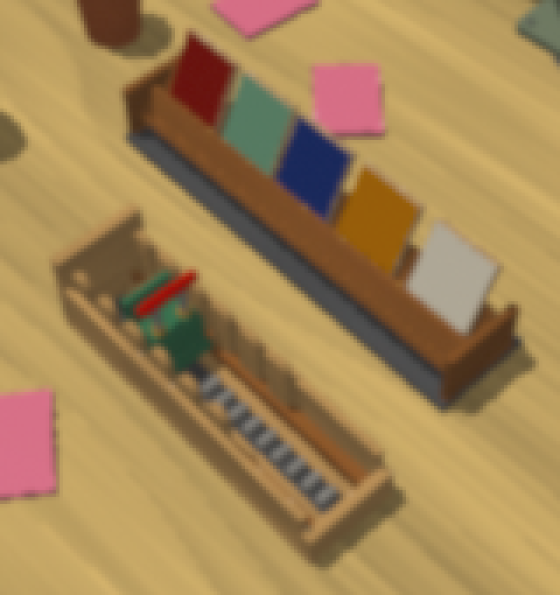

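```bash
python3 - <<'E'
from h import *
s=snap('top')
f=lambda L,z:print(np.round(onz(s,[(190+x/5,135+y/5) for x,y in L],z)*1000).tolist())
f([(390,65),(388,158)],.11)   #bar ends
f([(552,58),(545,190)],.095)  #fixed board outer
f([(437,88),(430,172)],.083) # pad
f([(68,55),(60,180)],.06) # other end
f([(97,376),(93,420)],.11)
# tile top front edge corners
for L in ([(92,422),(210,427)],[(230,432),(345,437)],[(363,438),(477,444)],[(485,444),(598,448)],[(610,452),(725,458)]): f(L,.12)
f([(85,315),(750,350)],.08)
w=snap('wrist','w0.png');print(w['xyz'],robot.sense()['ee_pos'],np.round(w['rotation'],3).tolist(),w['camera_matrix'][0])
E
```

```text
[[672.0, -39.0, 110.0], [610.0, -38.0, 110.0]]
[[682.0, -145.0, 95.0], [594.0, -140.0, 95.0]]
[[664.0, -70.0, 83.0], [608.0, -66.0, 83.0]]
[[690.0, 175.0, 60.0], [604.0, 178.0, 60.0]]
[[468.0, 143.0, 110.0], [440.0, 145.0, 110.0]]
[[438.0, 145.0, 120.0], [436.0, 71.0, 120.0]]
[[433.0, 58.0, 120.0], [430.0, -13.0, 120.0]]
[[430.0, -24.0, 120.0], [427.0, -95.0, 120.0]]
[[427.0, -100.0, 120.0], [425.0, -170.0, 120.0]]
[[423.0, -178.0, 120.0], [420.0, -250.0, 120.0]]
[[511.0, 156.0, 80.0], [493.0, -274.0, 80.0]]
[ 0.23001644 -0.53155843  0.3735217 ] [ 0.16534378 -0.55045546  0.24782344] [0.795, -0.106, 0.08, -0.591] [310.58094965   0.         248.08412764]
```

```bash
python3 -m pendant '[0,0,0,0.14,0,0,0, 0,0,0,0.14,0,0,0, 0,0,0,0.14,0,0,0, 0,-1,-0.93,0,0,0,0, 0,-1,-0.93,0,0,0,0, 0,-1,-0.93,0,0,0,0, 0,-1,-0.93,0,0,0,0, 0,-1,-0.93,0,0,0,0, 0,-1,-0.93,0,0,0,0, 0,-1,-0.93,0,0,0,0, 0,-1,-0.93,0,0,0,0, 0,-1,-0.93,0,0,0,0, 0,-1,-0.93,0,0,0,0, 0,-1,-0.93,0,0,0,0, 0,-1,-0.93,0,0,0,0, 0,-1,-0.93,0,0,0,0, 0,-1,-0.93,0,0,0,0, 0,-1,-0.93,0,0,0,0, 0,-1,-0.93,0,0,0,0, 0,-1,-0.93,0,0,0,0]' 40; python3 -c "from h import *;st()"
```

```text
clock: 2.7
ee_pos: [0.5062, -0.2159, 0.2445]
tcp_rot: [0.021, -0.705, 0.016, 0.709]
wrist_force: [0.5, -0.6, 0.1]
gripper_width: 0.0857
t 2.7 p [ 0.5062 -0.2159  0.2445] w 0.08569054521026616 F [ 0.5 -0.6  0.1]
[[-0.005 -0.053 -0.999]
 [ 0.007 -0.999  0.053]
 [-1.    -0.007  0.005]]
```

```bash
python3 -m pendant '[0,-1,-0.55,-0.03,0,0,0, 0,-1,-0.55,0,0,0,0, 0,-1,-0.55,0,0,0,0, 0,-1,-0.55,0,0,0,0, 0,-1,-0.55,0,0,0,0, 0,-1,-0.55,0,0,0,0, 0,-1,-0.55,0,0,0,0, 0,-1,-0.55,0,0,0,0, 0,-0.5,-0.5,0,0,0,0.4, 0,0,0,0,0,0,0.4]'; python3 -c "
from h import *
st();w=snap('wrist','w1.png');print(w['xyz'],w['camera_matrix'][1],w['dist_coeffs'])
cv2.imwrite('pics/w1b.png',cv2.resize(w['image'][:,:,::-1],(800,600),interpolation=3))"
```

```text
clock: 3.95
ee_pos: [0.6139, -0.0408, 0.2428]
tcp_rot: [0.012, -0.704, 0.007, 0.71]
wrist_force: [0.4, 0.2, 0.0]
gripper_width: 0.052
t 3.95 p [ 0.6139 -0.0408  0.2428] w 0.051988724872941636 F [0.4 0.2 0. ]
[[-0.008 -0.026 -1.   ]
 [ 0.007 -1.     0.026]
 [-1.    -0.007  0.008]]
[ 0.68240197 -0.04360154  0.36802601] [  0.         310.58094965 192.16251494] [-0.02247557  0.          0.          0.          0.        ]
```

View pics/w1b.png

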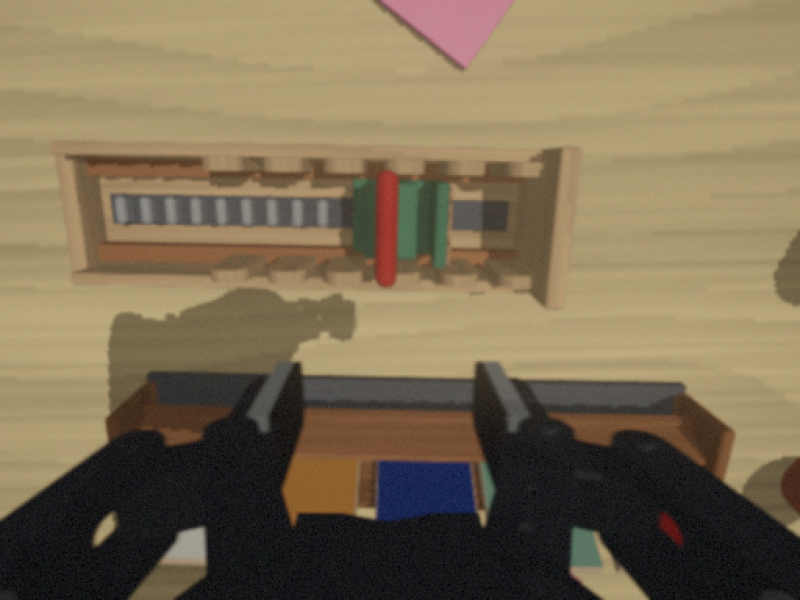

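```bash
cat >> h.py <<'E'
def g(s,L,z,k=.64):
    P=onz(s,[((x+.5)*k-.5,(y+.5)*k-.5) for x,y in L],z);print(np.round(P*1000,1)[:,:2].tolist());return P
E
python3 - <<'E'
from h import *
w=snap('wrist')
g(w,[(388,176),(386,281)],.104)
g(w,[(580,148),(565,307),(562,148),(547,307)],.095)
g(w,[(448,182),(443,266)],.083)
g(w,[(113,195),(507,200),(113,225),(507,231)],.02)
for z in(.05,.06,.07,.08):g(w,[(52,145),(75,283)],z)
g(w,[(148,374),(684,383)],.0)
g(w,[(148,374),(684,383)],.01)
E
```

```text
[[675.6, -42.0], [618.7, -39.3]]
[[687.5, -145.6], [598.2, -143.8], [687.7, -135.9], [598.5, -133.2]]
[[670.9, -76.0], [622.0, -73.3]]
[[666.4, 154.4], [655.0, -124.7], [645.2, 158.2], [633.1, -125.5]]
[[700.1, 171.3], [609.9, 174.4]]
[[699.5, 164.5], [612.1, 167.5]]
[[698.9, 157.8], [614.4, 160.6]]
[[698.4, 151.0], [616.7, 153.8]]
[[519.4, 162.8], [500.4, -282.9]]
[[523.8, 157.2], [505.3, -276.4]]
```

```bash
cat >> h.py <<'E'
YR=-.0385
RK=np.array([.6492,.0183,0])           # rack origin
def Rk(y=YR): return R.from_euler('z',y).as_matrix()
def rk(x,y,z): return RK+Rk()@np.array([x,y,z])
DOWN=np.array([[0,0,-1],[0,-1,0],[-1,0,0.]])
def go(T,M=None):
    s,r=st();M=Rk()@DOWN if M is None else M
    print('turn units',np.round(R.from_matrix(r.T@M).as_rotvec()/(np.pi/4),3))
    print('shift (after turn)',np.round(M.T@(np.array(T)-s['ee_pos'])/.02,2),'(now)',np.round(r.T@(np.array(T)-s['ee_pos'])/.02,2))
E
python3 -m pendant '[0,0,-0.8,0.016,0.01,0.009,0.5, 0,0,-0.8,0,0,0,0.5, 0.9,0,0,0,0,0,0.5, 0.9,0,0,0,0,0,0.5, 0.9,0,0,0,0,0,0.5, 0.9,0,0,0,0,0,0.5,0,0,0,0,0,0,0.5]'; python3 -c "
from h import *
go([.647,-.0406,.1])
w=snap('wrist');cv2.imwrite('pics/w2.png',cv2.resize(w['image'][:,:,::-1],(800,600),interpolation=3))"
```

```text
clock: 4.92
ee_pos: [0.6511, -0.0479, 0.1696]
tcp_rot: [-0.016, 0.709, -0.019, -0.705]
wrist_force: [-0.5, -0.8, -0.1]
gripper_width: 0.0424
t 4.925 p [ 0.6511 -0.0479  0.1696] w 0.042412009939341154 F [-0.5 -0.8 -0.1]
[[ 0.006 -0.049 -0.999]
 [-0.004 -0.999  0.049]
 [-1.     0.003 -0.006]]
turn units [-0.014 -0.008 -0.004]
shift (after turn) [ 3.48 -0.36  0.22] (now) [ 3.48 -0.37  0.25]
```

View pics/w2.png

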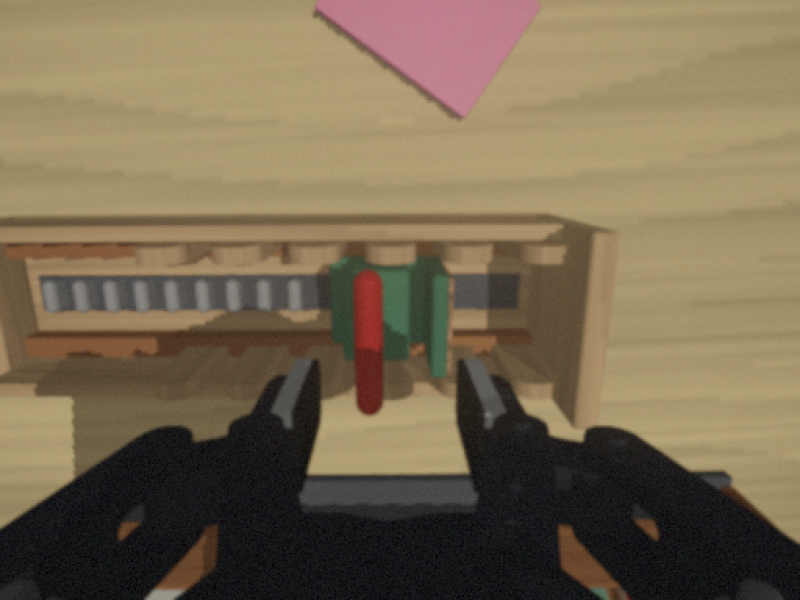

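```bash
python3 - <<'E'
from h import *
w=snap('wrist')
g(w,[(369,275),(369,410)],.104)
g(w,[(612,232),(599,428)],.095)
g(w,[(595,230),(578,420)],.095)
g(w,[(42,277),(518,275),(42,308),(518,308)],.02)
st()
E
```

```text
[[678.2, -41.8], [617.9, -38.2]]
[[689.6, -143.9], [598.3, -144.2]]
[[690.7, -136.7], [603.0, -134.1]]
[[669.4, 154.5], [656.4, -124.8], [650.6, 158.9], [636.3, -125.1]]
t 5.025 p [ 0.6521 -0.0478  0.1715] w 0.04266676042092845 F [-0.1 -0.5 -0.4]
[[ 0.01  -0.049 -0.999]
 [-0.004 -0.999  0.049]
 [-1.     0.003 -0.01 ]]
```

```bash
sed -i 's/^YR=.*/YR=-.042/; s/^RK=.*/RK=np.array([.6508,.0185,0])/' h.py
python3 -m pendant '[0,-0.39,0.22,-0.01,-0.01,0,0.5, 0.9,0,0,0,0,0,0.5, 0.9,0,0,0,0,0,0.5, 0.9,0,0,0,0,0,0.5, 0.85,0,0,0,0,0,0.5, 0,0,0,0,0,0,0.5,0,0,0,0,0,0,0.6,0,0,0,0,0,0,0.7]'; python3 -c "
from h import *
go([.648,-.0400,.1])"
```

```text
clock: 6.02
ee_pos: [0.6494, -0.0391, 0.0987]
tcp_rot: [-0.013, 0.709, -0.016, -0.705]
wrist_force: [0.1, 0.1, -0.7]
gripper_width: 0.0253
t 6.025 p [ 0.6494 -0.0391  0.0987] w 0.025262029491995016 F [ 0.1  0.1 -0.7]
[[ 0.006 -0.04  -0.999]
 [-0.004 -0.999  0.04 ]
 [-1.     0.004 -0.006]]
turn units [ 0.002 -0.008 -0.005]
shift (after turn) [-0.06  0.05  0.07] (now) [-0.06  0.05  0.07]
```

```bash
python3 -m pendant '[0,0,0,0,0,0,1, 0,0,0,0,0,0,1, 0,0,0,0,0,0,1, 0,0,0,0,0,0,1, 0,0,0,0,0,0,1, -0.25,0,0,0,0,0,1, -0.25,0,0,0,0,0,1, -0.25,0,0,0,0,0,1, 0,0,0,0,0,0,1]' 70; python3 -c "
from h import *
go(np.array(robot.sense()['ee_pos'])+Rk()@[0,.183,0])"
```

```text
clock: 7.15
ee_pos: [0.6496, -0.0392, 0.1133]
tcp_rot: [-0.013, 0.709, -0.016, -0.705]
wrist_force: [1.3, -0.6, -8.1]
gripper_width: 0.0096
t 7.15 p [ 0.6496 -0.0392  0.1133] w 0.009556735170253594 F [ 1.3 -0.6 -8.1]
[[ 0.007 -0.04  -0.999]
 [-0.004 -0.999  0.04 ]
 [-1.     0.004 -0.007]]
turn units [ 0.002 -0.009 -0.005]
shift (after turn) [ 0.   -9.15  0.  ] (now) [-0.04 -9.15 -0.01]
```

```bash
python3 -m pendant '[0,-0.5,0,0,0,0,1, 0,-0.9,0,0,0,0,1, 0,-0.9,0,0,0,0,1, 0,-0.9,0,0,0,0,1, 0,-0.9,0,0,0,0,1, 0,-0.9,0,0,0,0,1, 0,-0.9,0,0,0,0,1, 0,-0.9,0,0,0,0,1, 0,-0.9,0,0,0,0,1, 0,-0.5,0,0,0,0,1, 0,-0.3,0,0,0,0,1]'; python3 -c "
from h import *
go(rk(0,.086+.038,.115))"
```

```text
clock: 8.52
ee_pos: [0.6578, 0.1429, 0.112]
tcp_rot: [-0.012, 0.71, -0.016, -0.704]
wrist_force: [3.5, -1.9, -7.4]
gripper_width: 0.0099
t 8.525 p [0.6578 0.1429 0.112 ] w 0.00992794637785998 F [ 3.5 -1.9 -7.4]
[[ 0.009 -0.039 -0.999]
 [-0.006 -0.999  0.039]
 [-1.     0.005 -0.01 ]]
turn units [ 0.004 -0.012 -0.007]
shift (after turn) [-0.15  0.03  0.09] (now) [-0.15  0.03  0.09]
```

```bash
python3 -m pendant '[0,-0.15,0,0,0,0,1,0,-0.1,0,0,0,0,1,0,-0.1,0,0,0,0,1]'; python3 -m pendant '[0.2,0,0,0,0,0,1, 0.25,0,0,0,0,0,1, 0.25,0,0,0,0,0,1, 0,0,0,0,0,0,1]';python3 -c "
from h import *
st()"
```

```text
clock: 8.9
ee_pos: [0.6578, 0.1439, 0.1113]
tcp_rot: [-0.007, 0.71, -0.019, -0.704]
wrist_force: [4.3, -5.6, -7.6]
gripper_width: 0.0099
clock: 9.4
ee_pos: [0.6579, 0.1427, 0.0995]
tcp_rot: [-0.008, 0.71, -0.02, -0.704]
wrist_force: [1.7, -2.3, -5.3]
gripper_width: 0.0099
t 9.4 p [0.6579 0.1427 0.0995] w 0.009897646824611816 F [ 1.7 -2.3 -5.3]
[[ 0.008 -0.04  -0.999]
 [-0.017 -0.999  0.04 ]
 [-1.     0.016 -0.009]]
```

```bash
python3 -m pendant '[0,0,0,0,0,0,0.7, 0,0,0,0,0,0,0.65, 0,0,0,0,0,0,0.6, 0,0,0,0,0,0,0.6, -0.4,0,0,0,0,0,0.6, -0.9,0,0,0,0,0,0.6, -0.9,0,0,0,0,0,0.6, -0.9,0,0,0,0,0,0.6, -0.9,0,0,0,0,0,0.6, -0.9,0.5,0.9,0,0,0,0.6, -0.9,0.9,0.9,0,0,0,0.6, -0.9,0.9,0.9,0,0,0,0.6, -0.9,0.9,0.9,0,0,0,0.6, -0.9,0.9,0.9,0,0,0,0.6, 0,0.9,0.9,0,0,0,0.6, 0,0.9,0.9,0,0,0,0.6, 0,0.9,0.9,0,0,0,0.6,0,0,0.9,0,0,0,0.6]'; python3 -c "
from h import *
st();w=snap('wrist');cv2.imwrite('pics/w3.png',cv2.resize(w['image'][:,:,::-1],(800,600),interpolation=3));print(w['xyz'])"
```

```text
clock: 11.65
ee_pos: [0.4862, 0.0143, 0.2947]
tcp_rot: [-0.01, 0.719, -0.018, -0.695]
wrist_force: [-0.7, 0.1, 1.3]
gripper_width: 0.0341
t 11.65 p [0.4862 0.0143 0.2947] w 0.034107047852395024 F [-0.7  0.1  1.3]
[[ 0.033 -0.039 -0.999]
 [-0.012 -0.999  0.039]
 [-0.999  0.01  -0.034]]
[0.5493638  0.01297827 0.42267785]
```

View pics/w3.png

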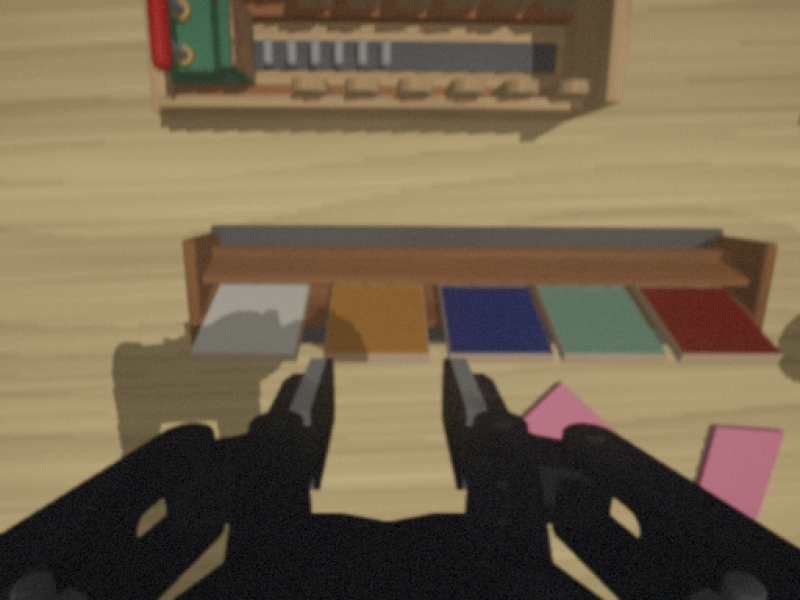

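```bash
python3 - <<'E'
from h import *
w=snap('wrist')
for L in ([(193,353),(296,355)],[(328,353),(428,353)],[(452,350),(550,350)],[(558,352),(662,349)],[(678,353),(778,350)]):
    P=g(w,L,.122);print(np.linalg.norm(P[0]-P[1]))
print('trough base far edge');g(w,[(212,227),(722,231)],.012)
P=g(w,[(160,3),(160,66)],.104)
print((P-RK)@Rk())
P=g(w,[(631,5),(624,100)],.095);print((P-RK)@Rk())
P=g(w,[(158,108),(600,108)],.06);print((P-RK)@Rk())
P=g(w,[(310,85),(362,86),(415,86),(468,87),(520,87),(575,87)],.08);print((P-RK)@Rk())
P=g(w,[(255,40),(555,44),(255,66),(555,72)],.02);print((P-RK)@Rk())
E
```

```text
[[445.0, 142.2], [440.9, 75.0]]
0.06735799366306734
[[441.4, 54.0], [438.7, -11.4]]
0.06540557830241364
[[440.1, -27.1], [437.3, -91.6]]
0.06456826275613002
[[435.7, -97.0], [434.7, -166.4]]
0.06940774661847637
[[431.4, -177.5], [430.4, -245.9]]
0.06838121701772404
trough base far edge
[[518.1, 158.6], [498.1, -274.7]]
[[657.6, 141.6], [622.9, 146.3]]
[[ 0.00165099  0.12325483  0.104     ]
 [-0.03319973  0.12652384  0.104     ]]
[[649.5, -143.3], [594.2, -142.5]]
[[ 0.00551593 -0.16175476  0.095     ]
 [-0.04976591 -0.16323809  0.095     ]]
[[606.1, 169.9], [594.4, -142.3]]
[[-0.05103459  0.14934898  0.06      ]
 [-0.04962955 -0.16300819  0.06      ]]
[[612.8, 59.1], [610.9, 24.9], [609.6, -10.0], [607.7, -45.0], [606.6, -79.5], [605.5, -116.2]]
[[-0.03966166  0.03895875  0.08      ]
 [-0.04017056  0.00475192  0.08      ]
 [-0.03998866 -0.03017435  0.08      ]
 [-0.04035319 -0.06521913  0.08      ]
 [-0.04003254 -0.09973663  0.08      ]
 [-0.0396142  -0.13645768  0.08      ]]
[[658.0, 106.5], [647.1, -122.1], [639.7, 108.2], [627.1, -122.8]]
[[ 0.00349215  0.08820473  0.02      ]
 [ 0.00222024 -0.14065314  0.02      ]
 [-0.01490425  0.0891953   0.02      ]
 [-0.01777726 -0.14217481  0.02      ]]
```

```bash
cat >> h.py <<'E'
a=np.radians(25)
T0=np.array([[np.sin(a),np.cos(a),0],[0,0,-1],[-np.cos(a),np.sin(a),0]])
def trough(x,y,z=.122,d=.016,back=0,yaw=-.044):
    M=Rk(yaw)@T0; return np.array([x,y,z])-M[:,1]*.004+M[:,0]*(d-back),M
E
python3 - <<'E'
from h import *
P,M=trough(.428,-.213,back=.1);print(P);go(P,M)
E
```

```text
[ 0.3889127  -0.21127905  0.19643938]
t 11.75 p [0.4854 0.0152 0.2945] w 0.03404713188224994 F [ 0.2 -0.5 -0.2]
[[ 0.032 -0.038 -0.999]
 [-0.011 -0.999  0.037]
 [-0.999  0.01  -0.033]]
turn units [-1.96   0.411  0.394]
shift (after turn) [ 2.62 -5.99 11.52] (now) [ 4.87 11.45  4.56]
```

```bash
python3 -m pendant '[0,0,0,-0.218,0.0457,0.0438,0.55, 0,0,0,-0.218,0.0457,0.0438,0.55, 0,0,0,-0.218,0.0457,0.0438,0.55, 0,0,0,-0.218,0.0457,0.0438,0.55, 0,0,0,-0.218,0.0457,0.0438,0.55, 0,0,0,-0.218,0.0457,0.0438,0.55, 0,0,0,-0.218,0.0457,0.0438,0.55, 0,0,0,-0.218,0.0457,0.0438,0.55, 0,0,0,-0.218,0.0457,0.0438,0.55, 0,0,0,0,0,0,0.55, 0,-0.6,1,0,0,0,0.55, 0,-0.6,1,0,0,0,0.55, 0,-0.6,1,0,0,0,0.55, 0,-0.6,1,0,0,0,0.55, 0,-0.6,1,0,0,0,0.55, 0,-0.6,1,0,0,0,0.55, 0,-0.6,1,0,0,0,0.55, 0,-0.6,1,0,0,0,0.55, 0,-0.6,1,0,0,0,0.55, 0,-0.6,1,0,0,0,0.55]'; python3 - <<'E'
from h import *
P,M=trough(.428,-.213,back=.1);go(P,M)
E
```

```text
clock: 14.25
ee_pos: [0.3908, -0.1786, 0.2494]
tcp_rot: [0.598, 0.603, 0.374, -0.374]
wrist_force: [-0.4, 0.1, 0.1]
gripper_width: 0.0387
t 14.25 p [ 0.3908 -0.1786  0.2494] w 0.03865386940519435 F [-0.4  0.1  0.1]
[[ 0.442  0.897 -0.004]
 [ 0.004 -0.006 -1.   ]
 [-0.897  0.442 -0.006]]
turn units [ 0.042 -0.029 -0.027]
shift (after turn) [ 2.39 -1.14  1.64] (now) [ 2.33 -1.24  1.65]
```

```bash
python3 -m pendant '[0,0,0,0.042,-0.029,-0.027,0.55, 0.5,-0.57,0.82,0,0,0,0.55, 0.5,-0.57,0.82,0,0,0,0.55, 0.7,0,0,0,0,0,0.55, 0.7,0,0,0,0,0,0.55, 0,0,0,0,0,0,0.55]'; python3 - <<'E'
from h import *
P,M=trough(.428,-.213,back=.1);go(P,M)
w=snap('wrist');cv2.imwrite('pics/w4.png',cv2.resize(w['image'][:,:,::-1],(800,600),interpolation=3));print(w['xyz'])
E
```

```text
clock: 15.0
ee_pos: [0.3932, -0.2148, 0.197]
tcp_rot: [0.582, 0.61, 0.363, -0.397]
wrist_force: [-0.6, -0.2, -0.0]
gripper_width: 0.0384
t 15.0 p [ 0.3932 -0.2148  0.197 ] w 0.0384254502014122 F [-0.6 -0.2 -0. ]
[[ 0.421  0.905 -0.062]
 [-0.02  -0.059 -0.998]
 [-0.907  0.422 -0.007]]
turn units [-0.025  0.002  0.001]
shift (after turn) [-0.07 -0.21 -0.17] (now) [-0.07 -0.22 -0.16]
[ 0.3454133  -0.14611091  0.31159372]
```

View pics/w4.png

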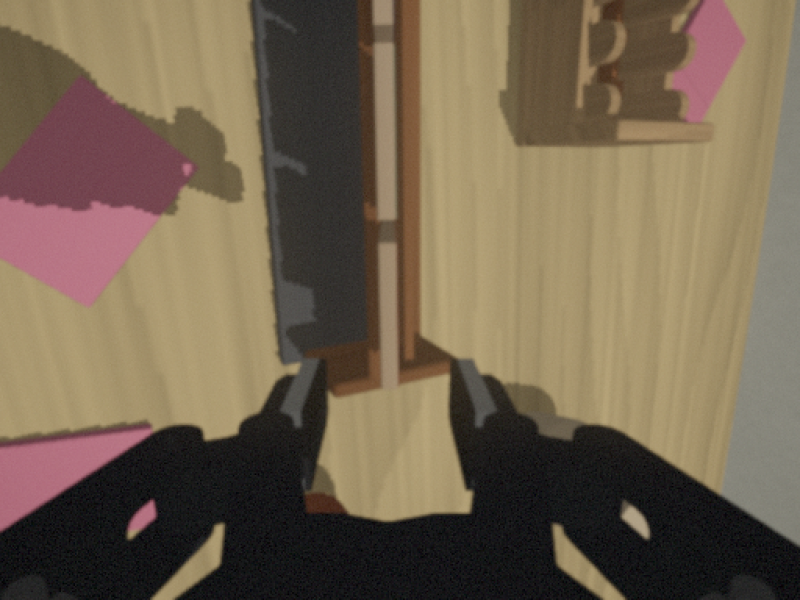

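```bash
python3 - <<'E'
from h import *
w=snap('wrist')
g(w,[(390,387),(388,242),(387,219)],.1206)
st()
E
```

```text
[[429.0, -250.4], [432.4, -181.5], [432.6, -171.6]]
t 15.1 p [ 0.3933 -0.2151  0.198 ] w 0.038263140092773956 F [ 0.  -0.8  0.5]
[[ 0.423  0.904 -0.062]
 [-0.021 -0.058 -0.998]
 [-0.906  0.423 -0.005]]
```

```bash
python3 - <<'E'
from h import *
P,M=trough(.4343,-.216);go(P,M)
E
```

```text
t 15.1 p [ 0.3933 -0.2151  0.198 ] w 0.038263140092773956 F [ 0.  -0.8  0.5]
[[ 0.423  0.904 -0.062]
 [-0.021 -0.058 -0.998]
 [-0.906  0.423 -0.005]]
turn units [-0.023  0.003 -0.001]
shift (after turn) [ 5.11  0.05 -0.05] (now) [ 5.11  0.05 -0.06]
```

```bash
python3 -m pendant '[0.6,0.05,-0.05,-0.02,0,0,0.55, 0.9,0,0,0,0,0,0.55, 0.9,0,0,0,0,0,0.55, 0.9,0,0,0,0,0,0.55, 0.9,0,0,0,0,0,0.55, 0.9,0,0,0,0,0,0.55, 0,0,0,0,0,0,0.55, 0,0,0,0,0,0,0.8, 0,0,0,0,0,0,1, 0,0,0,0,0,0,1, 0,0,0,0,0,0,1, 0,0,0,0,0,0,1, 0,0,0,0,0,0,1]' 60; python3 -c "
from h import *
P,M=trough(.4343,-.216);go(P,M)"
```

```text
clock: 16.73
ee_pos: [0.441, -0.2168, 0.1056]
tcp_rot: [0.59, 0.604, 0.363, -0.393]
wrist_force: [0.9, -0.7, -1.0]
gripper_width: 0.0071
t 16.725 p [ 0.441  -0.2168  0.1056] w 0.007127257440118211 F [ 0.9 -0.7 -1. ]
[[ 0.427  0.903 -0.047]
 [-0.025 -0.04  -0.999]
 [-0.904  0.428  0.006]]
turn units [-0.     0.008 -0.007]
shift (after turn) [-0.08 -0.16 -0.02] (now) [-0.09 -0.16 -0.02]
```

```bash
python3 -m pendant '[-0.3,0,0,0,0,0,1, -0.6,0,0,0,0,0,1, -0.9,0,0,0,0,0,1, -0.9,0,0,0,0,0,1, -0.9,0,0,0,0,0,1, -0.9,0,0,0,0,0,1, -0.9,0,0,0,0,0,1, -0.9,0,0,0,0,0,1,0,0,0,0,0,0,1]'; python3 -c "
from h import *
go(rk(-.02,-.121,.225))"
```

```text
clock: 17.85
ee_pos: [0.3847, -0.214, 0.2262]
tcp_rot: [0.591, 0.604, 0.361, -0.394]
wrist_force: [-0.7, 0.2, -0.9]
gripper_width: 0.0072
t 17.85 p [ 0.3847 -0.214   0.2262] w 0.007214036515470928 F [-0.7  0.2 -0.9]
[[ 0.428  0.902 -0.048]
 [-0.03  -0.039 -0.999]
 [-0.903  0.429  0.01 ]]
turn units [ 1.959 -0.431 -0.454]
shift (after turn) [  0.06  -6.12 -11.81] (now) [ 5.05 10.63 -6.2 ]
```

```bash
python3 -m pendant '[0,0,0,0.2177,-0.0479,-0.0504,1, 0,0,0,0.2177,-0.0479,-0.0504,1, 0,0,0,0.2177,-0.0479,-0.0504,1, 0,0,0,0.2177,-0.0479,-0.0504,1, 0,0,0,0.2177,-0.0479,-0.0504,1, 0,0,0,0.2177,-0.0479,-0.0504,1, 0,0,0,0.2177,-0.0479,-0.0504,1, 0,0,0,0.2177,-0.0479,-0.0504,1, 0,0,0,0.2177,-0.0479,-0.0504,1, 0,0,0,0,0,0,1]'; python3 -c "
from h import *
go(rk(-.02,-.121,.225))"
```

```text
clock: 19.1
ee_pos: [0.3838, -0.2113, 0.2188]
tcp_rot: [0.025, -0.702, 0.018, 0.711]
wrist_force: [-0.0, -0.3, -0.4]
gripper_width: 0.0076
t 19.1 p [ 0.3838 -0.2113  0.2188] w 0.0075517687457695515 F [-0.  -0.3 -0.4]
[[-0.012 -0.061 -0.998]
 [ 0.011 -0.998  0.061]
 [-1.    -0.01   0.013]]
turn units [-0.025  0.017  0.013]
shift (after turn) [ -0.31  -5.99 -11.86] (now) [ -0.4   -6.22 -11.73]
```

```bash
python3 -m pendant '[0,0,0,-0.025,0.017,0.013,1, 0,-0.5,-0.98,0,0,0,1, 0,-0.5,-0.98,0,0,0,1, 0,-0.5,-0.98,0,0,0,1, 0,-0.5,-0.98,0,0,0,1, 0,-0.5,-0.98,0,0,0,1, 0,-0.5,-0.98,0,0,0,1, 0,-0.5,-0.98,0,0,0,1, 0,-0.5,-0.98,0,0,0,1, 0,-0.5,-0.98,0,0,0,1, 0,-0.5,-0.98,0,0,0,1, 0,-0.5,-0.98,0,0,0,1, 0,-0.5,-0.98,0,0,0,1,0,0,0,0,0,0,1]'; python3 -c "
from h import *
go(rk(0,-.121,.225))
w=snap('wrist');cv2.imwrite('pics/w5.png',cv2.resize(w['image'][:,:,::-1],(800,600),interpolation=3));print(w['xyz'])
"
```

```text
clock: 20.85
ee_pos: [0.6357, -0.0886, 0.2159]
tcp_rot: [-0.008, 0.708, -0.01, -0.706]
wrist_force: [-0.2, -0.0, -1.6]
gripper_width: 0.0071
t 20.85 p [ 0.6357 -0.0886  0.2159] w 0.007060657472301289 F [-0.2 -0.  -1.6]
[[ 0.002 -0.026 -1.   ]
 [-0.003 -1.     0.026]
 [-1.     0.003 -0.002]]
turn units [ 0.021 -0.003 -0.004]
shift (after turn) [-0.46  0.67 -0.53] (now) [-0.45  0.68 -0.52]
[ 0.70284251 -0.09010991  0.34184859]
```

View pics/w5.png

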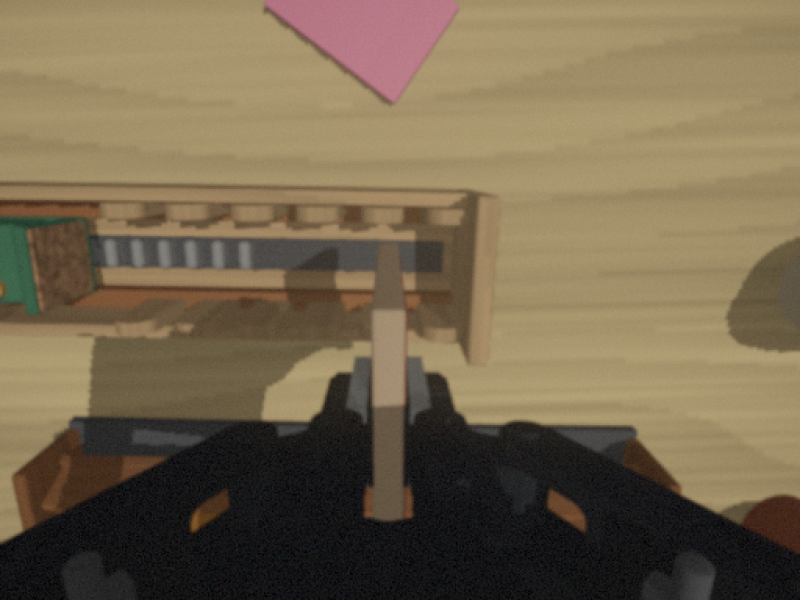

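```bash
python3 - <<'E'
from h import *
w=snap('wrist')
print('tile top');g(w,[(389,306),(392,521)],.2335)
print('tile bottom far');g(w,[(388,240)],.1335)
print('board outer');A=g(w,[(498,196),(489,365)],.095);g(w,[(478,193),(468,363)],.095)
print('rail');g(w,[(92,236),(443,241),(92,266),(443,272)],.02)
print('dividers far row tip');P=g(w,[(125,205),(193,206),(258,207),(320,208),(383,209),(445,209)],.08);print((P-RK)@Rk())
print('near');P=g(w,[(436,310)],.08);print((P-RK)@Rk())
st()
E
```

```text
tile top
[[671.3, -90.2], [612.0, -89.5]]
tile bottom far
[[672.3, -90.3]]
board outer
[[687.4, -145.8], [596.8, -143.8]]
[[689.1, -135.7], [598.3, -132.2]]
rail
[[664.5, 107.3], [654.5, -126.8], [644.2, 111.1], [633.4, -126.8]]
dividers far row tip
[[687.4, 49.5], [685.8, 13.1], [684.2, -21.6], [682.8, -54.6], [681.3, -88.0], [680.4, -121.0]]
[[ 0.03530391  0.03254804  0.08      ]
 [ 0.03518119 -0.00395703  0.08      ]
 [ 0.03508289 -0.03865599  0.08      ]
 [ 0.03500205 -0.0716569   0.08      ]
 [ 0.03496483 -0.10516977  0.08      ]
 [ 0.03548118 -0.13817746  0.08      ]]
near
[[624.5, -116.2]]
[[-0.0205929  -0.13568458  0.08      ]]
t 20.95 p [ 0.6341 -0.0894  0.216 ] w 0.007220910387840706 F [ 0.8 -1.  -0.8]
[[ 0.001 -0.027 -1.   ]
 [-0.003 -1.     0.027]
 [-1.     0.003 -0.001]]
```

```bash
sed -i 's/^YR=.*/YR=-.043/; s/^RK=.*/RK=np.array([.6500,.0182,0])/' h.py
python3 -m pendant '[0.3,0.65,-0.55,0.021,-0.003,-0.003,1, 0.5,0,0,0,0,0,1, 0.5,0,0,0,0,0,1, 0,0,0,0,0,0,1]'; python3 -c "
from h import *
go(rk(0,-.121,.11))
w=snap('wrist');cv2.imwrite('pics/w6.png',cv2.resize(w['image'][:,:,::-1],(800,600),interpolation=3))
"
```

```text
clock: 21.45
ee_pos: [0.6436, -0.105, 0.1877]
tcp_rot: [0.016, -0.706, 0.017, 0.708]
wrist_force: [-0.2, 0.5, -0.2]
gripper_width: 0.0072
t 21.45 p [ 0.6436 -0.105   0.1877] w 0.007231386186811969 F [-0.2  0.5 -0.2]
[[-0.004 -0.047 -0.999]
 [-0.001 -0.999  0.047]
 [-1.     0.001  0.004]]
turn units [-0.005  0.005 -0.001]
shift (after turn) [ 3.88 -0.12 -0.05] (now) [ 3.88 -0.12 -0.07]
```

Descend into the slot in steps.

```bash
python3 -m pendant '[0.2,-0.13,-0.06,-0.005,0.005,0,1, 0.5,0,0,0,0,0,1, 0.5,0,0,0,0,0,1, 0.5,0,0,0,0,0,1, 0.5,0,0,0,0,0,1, 0,0,0,0,0,0,1]'; python3 -c "
from h import *
go(rk(0,-.121,.11))
"
```

```text
clock: 22.25
ee_pos: [0.6451, -0.1019, 0.1412]
tcp_rot: [-0.014, 0.707, -0.015, -0.707]
wrist_force: [0.1, 0.8, -1.6]
gripper_width: 0.0074
t 22.25 p [ 0.6451 -0.1019  0.1412] w 0.007440756323379049 F [ 0.1  0.8 -1.6]
[[ 0.001 -0.042 -0.999]
 [-0.001 -0.999  0.042]
 [-1.     0.001 -0.001]]
turn units [ 0.002 -0.001 -0.001]
shift (after turn) [1.56 0.04 0.01] (now) [1.56 0.04 0.01]
```

```bash
python3 -m pendant '[0.5,0,0,0,0,0,1, 0.5,0,0,0,0,0,1, 0.4,0,0,0,0,0,1, 0.2,0,0,0,0,0,1, 0,0,0,0,0,0,1]'; python3 -c "
from h import *
go(rk(0,-.121,.107))
"
```

```text
clock: 22.88
ee_pos: [0.6454, -0.1023, 0.1114]
tcp_rot: [-0.014, 0.708, -0.015, -0.706]
wrist_force: [-0.9, -0.0, -2.4]
gripper_width: 0.0074
t 22.875 p [ 0.6454 -0.1023  0.1114] w 0.007397392302909882 F [-0.9 -0.  -2.4]
[[ 0.003 -0.042 -0.999]
 [-0.002 -0.999  0.042]
 [-1.     0.002 -0.003]]
turn units [ 0.002 -0.004 -0.002]
shift (after turn) [0.22 0.02 0.03] (now) [0.22 0.02 0.03]
```

```bash
python3 -m pendant '[0.15,0,0,0,0,0,1, 0,0,0,0,0,0,1, 0,0,0,0,0,0,0.82, 0,0,0,0,0,0,0.78, 0,0,0,0,0,0,0.76, 0,0,0,0,0,0,0.76, -0.3,0,0,0,0,0,0.76, -0.6,0,0,0,0,0,0.76, -0.9,0,0,0,0,0,0.76, -0.9,0,0,0,0,0,0.76, -0.9,0,0,0,0,0,0.7, -0.9,0,0,0,0,0,0.6, -0.9,0,0,0,0,0,0.55, -0.9,0,0,0,0,0,0.55, -0.9,0,0.9,0,0,0,0.55, 0,0,0.9,0,0,0,0.55,0,0,0.9,0,0,0,0.55,0,0,0,0,0,0,0.55]'; python3 -c "
from h import *
st();w=snap('wrist');cv2.imwrite('pics/w7.png',cv2.resize(w['image'][:,:,::-1],(800,600),interpolation=3))
s=snap('top','t7.png')
P,M=trough(.437,-.136,back=.1);go(P,M)
"
```

```text
clock: 25.12
ee_pos: [0.5921, -0.1, 0.2693]
tcp_rot: [-0.013, 0.715, -0.016, -0.699]
wrist_force: [1.3, -1.3, 1.0]
gripper_width: 0.0383
t 25.125 p [ 0.5921 -0.1     0.2693] w 0.038292728716109156 F [ 1.3 -1.3  1. ]
[[ 0.022 -0.042 -0.999]
 [-0.005 -0.999  0.042]
 [-1.     0.004 -0.022]]
t 25.225 p [ 0.5933 -0.1001  0.2688] w 0.03833097273540383 F [ 0.2 -0.2 -0.1]
[[ 0.022 -0.042 -0.999]
 [-0.005 -0.999  0.041]
 [-1.     0.004 -0.022]]
turn units [-1.965  0.417  0.41 ]
shift (after turn) [ -0.81 -10.31   2.14] (now) [3.41 2.1  9.77]
```

View pics/w7.png

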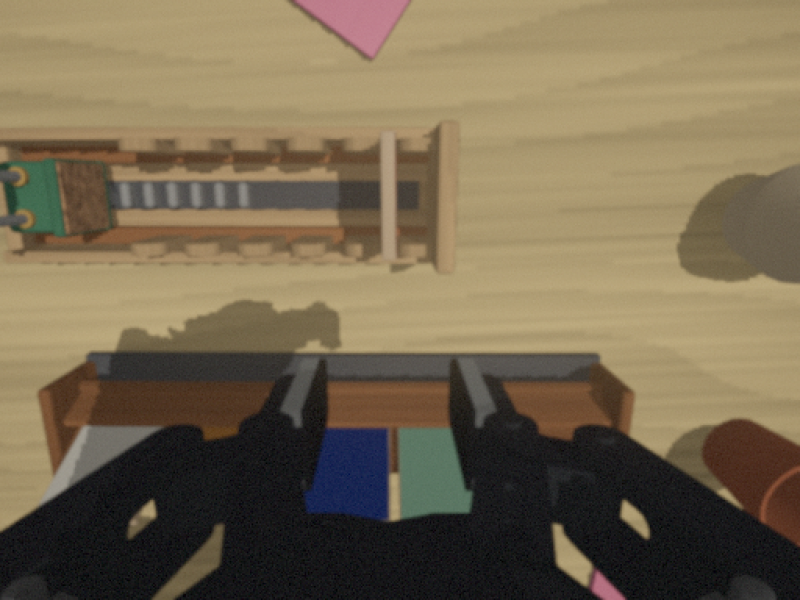

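```bash
cat >> h.py <<'E'
def cent(im):
    hsv=cv2.cvtColor(im,cv2.COLOR_BGR2HSV); out={}
    lo={'cobalt':((110,120,40),(130,255,255)),'celadon':((60,60,60),(90,160,255)),'amber':((10,180,90),(22,255,255)),'white':((0,0,120),(180,40,255))}
    for k,(l,h) in lo.items():
        m=cv2.inRange(hsv,l,h); m[:205]=0;m[235:]=0;m[:,:200]=0;m[:,345:]=0
        M=cv2.moments(m,True)
        out[k]=(int(M['m00']),round(M['m10']/max(M['m00'],1),2),round(M['m01']/max(M['m00'],1),2))
    return out
E
python3 -c "
from h import *
for f in('top0','t7'): print(cent(cv2.imread(f'pics/{f}.png')))
im=cv2.imread('pics/top0.png');print(cv2.cvtColor(im[214:222,208:232],cv2.COLOR_BGR2HSV)[4,::4],cv2.cvtColor(im,cv2.COLOR_BGR2HSV)[[217,218,219,220],[220,250,274,298]])
"
```

```text
{'cobalt': (123, 273.4, 216.33), 'celadon': (112, 297.55, 217.79), 'amber': (73, 249.12, 214.66), 'white': (142, 220.51, 213.44)}
{'cobalt': (0, 0.0, 0.0), 'celadon': (0, 0.0, 0.0), 'amber': (21, 246.62, 215.57), 'white': (53, 220.04, 214.17)}
[[ 17  95  97]
 [ 16  88 139]
 [ 15  93 146]
 [ 15  96 143]
 [ 17  87 153]
 [ 16  81 144]] [[ 16  47 130]
 [ 14 178 106]
 [113 241  56]
 [ 73  73  87]]
```

```bash
python3 -c "
from h import *
w=snap('wrist');g(w,[(88,353),(600,354)],.012);g(w,[(389,515),(399,515)],.12)
"
python3 -m pendant '[0,0,0,-0.2183,0.0463,0.0456,0.55, 0,0,0,-0.2183,0.0463,0.0456,0.55, 0,0,0,-0.2183,0.0463,0.0456,0.55, 0,0,0,-0.2183,0.0463,0.0456,0.55, 0,0,0,-0.2183,0.0463,0.0456,0.55, 0,0,0,-0.2183,0.0463,0.0456,0.55, 0,0,0,-0.2183,0.0463,0.0456,0.55, 0,0,0,-0.2183,0.0463,0.0456,0.55, 0,0,0,-0.2183,0.0463,0.0456,0.55, 0,0,0,0,0,0,0.55, 0,-0.85,0.18,0,0,0,0.55, 0,-0.85,0.18,0,0,0,0.55, 0,-0.85,0.18,0,0,0,0.55, 0,-0.85,0.18,0,0,0,0.55, 0,-0.85,0.18,0,0,0,0.55, 0,-0.85,0.18,0,0,0,0.55, 0,-0.85,0.18,0,0,0,0.55, 0,-0.85,0.18,0,0,0,0.55, 0,-0.85,0.18,0,0,0,0.55, 0,-0.85,0.18,0,0,0,0.55]'; python3 -c "
from h import *
P,M=trough(.438,-.136,back=.1);go(P,M)
"
```

```text
[[527.2, 155.1], [507.8, -276.7]]
[[442.6, -95.1], [442.3, -101.7]]
clock: 27.78
ee_pos: [0.4455, -0.1371, 0.1915]
tcp_rot: [0.597, 0.598, 0.373, -0.382]
wrist_force: [-0.0, 0.0, 0.5]
gripper_width: 0.0383
t 27.775 p [ 0.4455 -0.1371  0.1915] w 0.03826811701621012 F [-0.   0.   0.5]
[[ 0.429  0.903 -0.012]
 [-0.01  -0.008 -1.   ]
 [-0.903  0.429  0.006]]
turn units [ 0.04  -0.011 -0.009]
shift (after turn) [-1.21 -2.01 -0.04] (now) [-1.23 -2.   -0.11]
```

```bash
python3 -m pendant '[-0.6,-0.67,0,0.04,-0.011,-0.009,0.55, -0.6,-0.67,0,0,0,0,0.55, 0,-0.67,0,0,0,0,0.55,0,0,0,0,0,0,0.55]' >/dev/null; cat >> h.py <<'E'
def edge(n):
    w=snap('wrist',n); im=w['image'].astype(int); 
    row=im[200,200:300].sum(1)//3; print('row200 cols200+',row[::2].tolist())
    # pale strip column: search brightest near centre at row 200
    c=230+int(np.argmax(np.convolve(im[200,230:270].sum(1),np.ones(7),'same')))
    col=im[100:300,c-1:c+2].mean((1,2)).astype(int); print('col',c,'rows100+',col[::3].tolist())
    return w
E
python3 -c "
from h import *
edge('e1.png');P,M=trough(.438,-.136,back=.1);go(P,M)
"
```

```text
row200 cols200+ [86, 63, 55, 54, 53, 63, 58, 58, 60, 55, 53, 53, 56, 61, 57, 58, 58, 61, 63, 59, 66, 63, 79, 129, 149, 149, 147, 150, 132, 88, 87, 101, 102, 103, 104, 132, 155, 152, 148, 157, 167, 169, 165, 160, 163, 164, 164, 160, 156, 158]
col 251 rows100+ [151, 151, 150, 152, 150, 151, 150, 151, 151, 150, 150, 150, 151, 149, 151, 145, 91, 94, 97, 143, 147, 147, 148, 147, 147, 148, 149, 148, 149, 149, 147, 149, 148, 149, 147, 149, 148, 149, 147, 147, 147, 149, 149, 149, 149, 147, 149, 148, 149, 149, 102, 66, 67, 67, 67, 68, 65, 63, 66, 65, 65, 64, 63, 53, 54, 50, 53]
t 28.325 p [ 0.3966 -0.1356  0.1959] w 0.038468213812637604 F [-0.6  0.5  0.7]
[[ 0.422  0.905 -0.049]
 [-0.02  -0.045 -0.999]
 [-0.906  0.422 -0.001]]
turn units [-0.007  0.001  0.   ]
shift (after turn) [ 0.02  0.11 -0.07] (now) [ 0.02  0.11 -0.07]
```

```bash
python3 -c "
from h import *
w=snap('wrist');A=g(w,[(251,156.5),(251,249.5)],.1206,1);m=A.mean(0);print(m);P,M=trough(m[0]+.0036,m[1]);go(P,M)
"
```

```text
[[436.4, -103.1], [433.2, -172.0]]
[ 0.4347962  -0.13753547  0.1206    ]
t 28.375 p [ 0.3971 -0.1358  0.1961] w 0.03871122609812648 F [-0.5 -0.4 -0.4]
[[ 0.422  0.905 -0.049]
 [-0.02  -0.045 -0.999]
 [-0.906  0.423 -0.001]]
turn units [-0.006  0.001 -0.   ]
shift (after turn) [ 5.03  0.11 -0.  ] (now) [ 5.03  0.1  -0.01]
```

```bash
python3 -m pendant '[0.5,0.05,0,-0.006,0,0,0.55, 0.9,0,0,0,0,0,0.55, 0.9,0,0,0,0,0,0.55, 0.9,0,0,0,0,0,0.55, 0.9,0,0,0,0,0,0.55, 0.9,0,0,0,0,0,0.55, 0,0,0,0,0,0,0.55, 0,0,0,0,0,0,0.8, 0,0,0,0,0,0,1, 0,0,0,0,0,0,1, 0,0,0,0,0,0,1, 0,0,0,0,0,0,1]' 60; python3 -c "
from h import *
P,M=trough(.4384,-.1375);go(P,M)"
```

```text
clock: 29.88
ee_pos: [0.4463, -0.1389, 0.1014]
tcp_rot: [0.589, 0.603, 0.366, -0.393]
wrist_force: [0.6, 1.1, -1.9]
gripper_width: 0.0073
t 29.875 p [ 0.4463 -0.1389  0.1014] w 0.0072686646549396435 F [ 0.6  1.1 -1.9]
[[ 0.423  0.905 -0.043]
 [-0.021 -0.037 -0.999]
 [-0.906  0.423  0.004]]
turn units [ 0.004  0.003 -0.001]
shift (after turn) [-0.3  -0.13 -0.05] (now) [-0.3  -0.13 -0.05]
```

```bash
python3 -m pendant '[-0.3,0,0,0,0,0,1, -0.6,0,0,0,0,0,1, -0.9,0,0,0,0,0,1, -0.9,0,0,0,0,0,1, -0.9,0,0,0,0,0,1, -0.9,0,0,0,0,0,1, -0.9,0,0,0,0,0,1, -0.9,0,0,0,0,0,1,0,0,0,0,0,0,1]'; python3 -c "
from h import *
go(rk(0,-.085,.205))"
```

```text
clock: 31.0
ee_pos: [0.3889, -0.1362, 0.2213]
tcp_rot: [0.59, 0.603, 0.365, -0.394]
wrist_force: [1.4, -1.2, -0.8]
gripper_width: 0.0074
t 31.0 p [ 0.3889 -0.1362  0.2213] w 0.007401764761860682 F [ 1.4 -1.2 -0.8]
[[ 0.422  0.905 -0.044]
 [-0.025 -0.037 -0.999]
 [-0.906  0.423  0.007]]
turn units [ 1.966 -0.429 -0.443]
shift (after turn) [  0.81  -4.02 -12.71] (now) [ 6.09 11.18 -4.04]
```

```bash
python3 -m pendant '[0,0,0,0.2184,-0.0477,-0.0492,1, 0,0,0,0.2184,-0.0477,-0.0492,1, 0,0,0,0.2184,-0.0477,-0.0492,1, 0,0,0,0.2184,-0.0477,-0.0492,1, 0,0,0,0.2184,-0.0477,-0.0492,1, 0,0,0,0.2184,-0.0477,-0.0492,1, 0,0,0,0.2184,-0.0477,-0.0492,1, 0,0,0,0.2184,-0.0477,-0.0492,1, 0,0,0,0.2184,-0.0477,-0.0492,1, 0,0,0,0,0,0,1, 0,-0.34,-1,0,0,0,1, 0,-0.34,-1,0,0,0,1, 0,-0.34,-1,0,0,0,1, 0,-0.34,-1,0,0,0,1, 0,-0.34,-1,0,0,0,1, 0,-0.34,-1,0,0,0,1, 0,-0.34,-1,0,0,0,1, 0,-0.34,-1,0,0,0,1, 0,-0.34,-1,0,0,0,1, 0,-0.34,-1,0,0,0,1]'; python3 -c "
from h import *
go(rk(0,-.085,.205))"
```

```text
clock: 33.5
ee_pos: [0.6065, -0.0691, 0.2086]
tcp_rot: [0.019, -0.703, 0.015, 0.711]
wrist_force: [0.7, -0.4, -1.2]
gripper_width: 0.0075
t 33.5 p [ 0.6065 -0.0691  0.2086] w 0.007503886359731402 F [ 0.7 -0.4 -1.2]
[[-0.011 -0.048 -0.999]
 [ 0.006 -0.999  0.048]
 [-1.    -0.006  0.012]]
turn units [-0.007  0.015  0.007]
shift (after turn) [ 0.18 -0.21 -1.99] (now) [ 0.16 -0.22 -1.99]
```

```bash
python3 -m pendant '[0,-0.1,-1,-0.007,0.015,0.007,1, 0,-0.1,-0.94,0,0,0,1, 0,0,0,0,0,0,1]'; python3 -c "
from h import *
go(rk(-.001,-.085,.205))"
```

```text
clock: 33.88
ee_pos: [0.6508, -0.0631, 0.2063]
tcp_rot: [-0.013, 0.707, -0.013, -0.707]
wrist_force: [-0.6, -0.3, -1.0]
gripper_width: 0.0071
t 33.875 p [ 0.6508 -0.0631  0.2063] w 0.0071169707152425885 F [-0.6 -0.3 -1. ]
[[ 0.001 -0.037 -0.999]
 [ 0.    -0.999  0.037]
 [-1.    -0.    -0.001]]
turn units [ 0.007 -0.001  0.   ]
shift (after turn) [0.06 0.19 0.27] (now) [0.06 0.19 0.27]
```

```bash
python3 -m pendant '[0.3,0.19,0.27,0.007,-0.001,0,1, 0.7,0,0,0,0,0,1, 0.7,0,0,0,0,0,1, 0,0,0,0,0,0,1]'; python3 -c "
from h import *
go(rk(-.001,-.085,.104))"
```

```text
clock: 34.38
ee_pos: [0.6425, -0.0663, 0.1686]
tcp_rot: [0.015, -0.705, 0.015, 0.709]
wrist_force: [-0.7, 0.5, -1.3]
gripper_width: 0.0071
t 34.375 p [ 0.6425 -0.0663  0.1686] w 0.007105919907430571 F [-0.7  0.5 -1.3]
[[-0.005 -0.043 -0.999]
 [ 0.001 -0.999  0.043]
 [-1.    -0.     0.005]]
turn units [0.    0.006 0.001]
shift (after turn) [ 3.23  0.01 -0.14] (now) [ 3.23  0.01 -0.16]
```

```bash
python3 -m pendant '[0.1,0,-0.14,0,0.006,0.001,1, 0.5,0,0,0,0,0,1, 0.5,0,0,0,0,0,1, 0.5,0,0,0,0,0,1, 0.5,0,0,0,0,0,1, 0,0,0,0,0,0,1]'; python3 -c "
from h import *
go(rk(-.001,-.085,.104))"
```

```text
clock: 35.12
ee_pos: [0.6455, -0.0666, 0.1238]
tcp_rot: [-0.015, 0.707, -0.015, -0.707]
wrist_force: [0.3, -0.7, -1.1]
gripper_width: 0.0072
t 35.125 p [ 0.6455 -0.0666  0.1238] w 0.00724749159615179 F [ 0.3 -0.7 -1.1]
[[ 0.001 -0.043 -0.999]
 [-0.    -0.999  0.043]
 [-1.     0.    -0.001]]
turn units [ 0.    -0.001 -0.001]
shift (after turn) [0.99 0.   0.01] (now) [0.99 0.   0.01]
```

```bash
python3 -m pendant '[0.4,0,0,0,0,0,1, 0.4,0,0,0,0,0,1, 0.15,0,0,0,0,0,1, 0,0,0,0,0,0,1, 0,0,0,0,0,0,0.82, 0,0,0,0,0,0,0.78, 0,0,0,0,0,0,0.76, 0,0,0,0,0,0,0.76, -0.3,0,0,0,0,0,0.76, -0.6,0,0,0,0,0,0.76, -0.9,0,0,0,0,0,0.76, -0.9,0,0,0,0,0,0.76, -0.9,0,0,0,0,0,0.7, -0.9,0,0,0,0,0,0.6, -0.9,0,0.9,0,0,0,0.55, -0.9,0,0.9,0,0,0,0.55, -0.9,0,0.9,0,0,0,0.55, -0.3,0,0.9,0,0,0,0.55,0,0,0.9,0,0,0,0.55,0,0,0,0,0,0,0.55]'; python3 -c "
from h import *
w=snap('wrist','w8.png')
P,M=trough(.4413,-.060,back=.1);go(P,M)
"
```

```text
clock: 37.62
ee_pos: [0.5538, -0.0627, 0.2684]
tcp_rot: [-0.014, 0.712, -0.016, -0.701]
wrist_force: [0.3, 0.5, 0.1]
gripper_width: 0.0382
t 37.675 p [ 0.5546 -0.0627  0.2683] w 0.0383375529662633 F [-0.1 -0.   0.5]
[[ 0.016 -0.043 -0.999]
 [-0.002 -0.999  0.043]
 [-1.     0.002 -0.016]]
turn units [-1.966  0.421  0.418]
shift (after turn) [ 0.04 -8.43  0.11] (now) [3.47 0.1  7.68]
```

```bash
python3 -m pendant '[0,0,0,-0.2184,0.0468,0.0464,0.55, 0,0,0,-0.2184,0.0468,0.0464,0.55, 0,0,0,-0.2184,0.0468,0.0464,0.55, 0,0,0,-0.2184,0.0468,0.0464,0.55, 0,0,0,-0.2184,0.0468,0.0464,0.55, 0,0,0,-0.2184,0.0468,0.0464,0.55, 0,0,0,-0.2184,0.0468,0.0464,0.55, 0,0,0,-0.2184,0.0468,0.0464,0.55, 0,0,0,-0.2184,0.0468,0.0464,0.55, 0,0,0,0,0,0,0.55, 0,-0.9,0,0,0,0,0.55, 0,-0.9,0,0,0,0,0.55, 0,-0.9,0,0,0,0,0.55, 0,-0.9,0,0,0,0,0.55, 0,-0.9,0,0,0,0,0.55, 0,-0.9,0,0,0,0,0.55, 0,-0.9,0,0,0,0,0.55, 0,-0.9,0,0,0,0,0.55, 0,-0.9,0,0,0,0,0.55, 0,-0.4,0,0,0,0,0.55]'; python3 -c "
from h import *
P,M=trough(.4413,-.060,back=.1);go(P,M);edge('e2.png')
"
```

```text
clock: 40.17
ee_pos: [0.4114, -0.0617, 0.1912]
tcp_rot: [0.593, 0.602, 0.371, -0.386]
wrist_force: [0.4, 0.0, 0.9]
gripper_width: 0.0385
t 40.175 p [ 0.4114 -0.0617  0.1912] w 0.03850264668315044 F [0.4 0.  0.9]
[[ 0.428  0.904 -0.025]
 [-0.011 -0.023 -1.   ]
 [-0.904  0.428  0.   ]]
turn units [ 0.022 -0.01  -0.007]
shift (after turn) [-0.44 -0.31 -0.15] (now) [-0.44 -0.31 -0.16]
row200 cols200+ [56, 58, 66, 59, 58, 58, 63, 63, 61, 61, 60, 62, 68, 73, 74, 123, 149, 155, 153, 159, 149, 105, 76, 76, 93, 104, 110, 108, 111, 114, 149, 169, 166, 167, 170, 173, 169, 166, 166, 170, 170, 166, 166, 164, 162, 165, 168, 168, 166, 163]
col 266 rows100+ [167, 167, 167, 167, 167, 167, 166, 168, 167, 169, 168, 168, 168, 166, 168, 168, 168, 168, 167, 168, 167, 168, 168, 168, 168, 169, 168, 168, 168, 167, 167, 167, 168, 168, 166, 168, 167, 169, 168, 167, 165, 167, 167, 167, 164, 164, 163, 164, 164, 164, 163, 163, 164, 164, 163, 163, 163, 165, 163, 163, 164, 163, 164, 164, 163, 163, 163]
```

```bash
sed -i 's/c=230+int.*/d=im[200,225:275].sum(1)\/\/3; i=[j for j in range(225,265) if d[j-225]>115]; i=[j for j in i if j<i[0]+14]; c=int(np.mean(i))/' h.py
python3 -m pendant '[-0.44,-0.31,-0.15,0.022,-0.01,-0.007,0.55, 0,0,0,0,0,0,0.55]' >/dev/null; python3 -c "
from h import *
P,M=trough(.4413,-.060,back=.1);go(P,M);edge('e2.png')
"
```

```text
t 40.475 p [ 0.403  -0.0586  0.197 ] w 0.038261024299848054 F [ 0.1 -0.2 -0.1]
[[ 0.423  0.905 -0.046]
 [-0.019 -0.042 -0.999]
 [-0.906  0.423 -0.001]]
turn units [-0.003  0.001 -0.001]
shift (after turn) [ 0.01 -0.05 -0.01] (now) [ 0.01 -0.05 -0.01]
row200 cols200+ [56, 58, 54, 56, 61, 59, 61, 56, 59, 61, 56, 59, 60, 59, 59, 64, 66, 71, 66, 79, 136, 152, 155, 153, 153, 134, 77, 78, 97, 111, 108, 109, 110, 146, 166, 164, 168, 169, 171, 167, 165, 168, 166, 169, 164, 162, 162, 162, 167, 168]
col 245 rows100+ [155, 157, 158, 155, 157, 156, 156, 157, 157, 155, 157, 157, 152, 76, 91, 97, 96, 95, 100, 125, 154, 154, 154, 155, 153, 154, 153, 153, 153, 154, 153, 155, 154, 154, 153, 153, 153, 154, 153, 156, 155, 154, 155, 154, 154, 154, 153, 153, 153, 156, 142, 75, 71, 68, 69, 69, 69, 68, 68, 72, 66, 68, 68, 68, 64, 65, 67]
```

```bash
python3 -c "
from h import *
w=snap('wrist');A=g(w,[(245,157),(245,251)],.1206,1);m=A.mean(0);print(m);P,M=trough(m[0]+.0036,m[1]);go(P,M)
"
```

```text
[[439.2, -26.2], [435.7, -95.6]]
[ 0.4374756  -0.06090123  0.1206    ]
t 40.575 p [ 0.4033 -0.0587  0.1968] w 0.03819783094449553 F [-0.2 -0.   0.9]
[[ 0.423  0.905 -0.046]
 [-0.019 -0.042 -0.999]
 [-0.906  0.423 -0.001]]
turn units [-0.003  0.001 -0.001]
shift (after turn) [ 4.99 -0.07  0.03] (now) [ 4.99 -0.07  0.02]
```

```bash
python3 -m pendant '[0.3,-0.07,0.07,-0.003,0,0,0.55, 0.9,0,0,0,0,0,0.55, 0.9,0,0,0,0,0,0.55, 0.9,0,0,0,0,0,0.55, 0.9,0,0,0,0,0,0.55, 0.9,0,0,0,0,0,0.55, 0,0,0,0,0,0,0.55, 0,0,0,0,0,0,0.8, 0,0,0,0,0,0,1, 0,0,0,0,0,0,1, 0,0,0,0,0,0,1, 0,0,0,0,0,0,1]' 60; python3 -c "
from h import *
P,M=trough(.4411,-.0609);go(P,M)"
```

```text
clock: 42.08
ee_pos: [0.4463, -0.064, 0.1057]
tcp_rot: [0.588, 0.605, 0.365, -0.393]
wrist_force: [0.4, -0.6, -0.7]
gripper_width: 0.0074
t 42.075 p [ 0.4463 -0.064   0.1057] w 0.007421897024769808 F [ 0.4 -0.6 -0.7]
[[ 0.424  0.905 -0.046]
 [-0.021 -0.041 -0.999]
 [-0.906  0.424  0.001]]
turn units [-0.002  0.003 -0.002]
shift (after turn) [-0.05 -0.1  -0.14] (now) [-0.05 -0.1  -0.14]
```

```bash
python3 -m pendant '[-0.3,0,0,0,0,0,1, -0.6,0,0,0,0,0,1, -0.9,0,0,0,0,0,1, -0.9,0,0,0,0,0,1, -0.9,0,0,0,0,0,1, -0.9,0,0,0,0,0,1, -0.9,0,0,0,0,0,1, -0.9,0,0,0,0,0,1,0,0,0,0,0,0,1]'; python3 -c "
from h import *
go(rk(0,-.049,.205))"
```

```text
clock: 43.2
ee_pos: [0.3879, -0.0616, 0.2285]
tcp_rot: [0.59, 0.605, 0.363, -0.394]
wrist_force: [-0.0, -0.0, -0.8]
gripper_width: 0.0076
t 43.2 p [ 0.3879 -0.0616  0.2285] w 0.007602963011783553 F [-0.  -0.  -0.8]
[[ 0.427  0.903 -0.048]
 [-0.025 -0.041 -0.999]
 [-0.904  0.428  0.005]]
turn units [ 1.959 -0.435 -0.447]
shift (after turn) [  1.17  -2.1  -12.92] (now) [ 6.57 11.17 -2.17]
```

```bash
python3 -m pendant '[0,0,0,0.2177,-0.0483,-0.0497,1, 0,0,0,0.2177,-0.0483,-0.0497,1, 0,0,0,0.2177,-0.0483,-0.0497,1, 0,0,0,0.2177,-0.0483,-0.0497,1, 0,0,0,0.2177,-0.0483,-0.0497,1, 0,0,0,0.2177,-0.0483,-0.0497,1, 0,0,0,0.2177,-0.0483,-0.0497,1, 0,0,0,0.2177,-0.0483,-0.0497,1, 0,0,0,0.2177,-0.0483,-0.0497,1, 0,0,0,0,0,0,1, 0,-0.16,-1,0,0,0,1, 0,-0.16,-1,0,0,0,1, 0,-0.16,-1,0,0,0,1, 0,-0.16,-1,0,0,0,1, 0,-0.16,-1,0,0,0,1, 0,-0.16,-1,0,0,0,1, 0,-0.16,-1,0,0,0,1, 0,-0.16,-1,0,0,0,1, 0,-0.16,-1,0,0,0,1, 0,-0.16,-1,0,0,0,1]'; python3 -c "
from h import *
go(rk(-.0028,-.049,.21))"
```

```text
clock: 45.7
ee_pos: [0.6042, -0.0395, 0.218]
tcp_rot: [0.024, -0.704, 0.022, 0.71]
wrist_force: [-0.2, 0.2, -1.3]
gripper_width: 0.007
t 45.7 p [ 0.6042 -0.0395  0.218 ] w 0.006995124604580583 F [-0.2  0.2 -1.3]
[[-0.008 -0.065 -0.998]
 [ 0.003 -0.998  0.064]
 [-1.    -0.003  0.008]]
turn units [-0.027  0.01   0.003]
shift (after turn) [ 0.4  -0.53 -2.02] (now) [ 0.39 -0.57 -2.01]
```

```bash
python3 -m pendant '[0,-0.27,-1,-0.027,0.01,0.003,1, 0.3,-0.27,-0.94,0,0,0,1, 0,0,0,0,0,0,1, 0,0,0,0,0,0,1]' >/dev/null; python3 -c "
from h import *
go(rk(-.0028,-.049,.108))"
```

```text
t 46.2 p [ 0.6495 -0.0279  0.209 ] w 0.007086921689417575 F [ 0.2 -0.5 -1.3]
[[ 0.    -0.036 -0.999]
 [-0.    -0.999  0.036]
 [-1.     0.    -0.   ]]
turn units [ 0.009 -0.    -0.001]
shift (after turn) [5.05 0.14 0.22] (now) [5.05 0.14 0.22]
```

```bash
python3 -m pendant '[0.3,0.14,0.22,0.009,0,0,1, 0.6,0,0,0,0,0,1, 0.6,0,0,0,0,0,1, 0.4,0,0,0,0,0,1,0,0,0,0,0,0,1]' >/dev/null; python3 -c "
from h import *
go(rk(-.0028,-.049,.108))"
```

```text
t 46.825 p [ 0.6428 -0.0312  0.1682] w 0.007497524237487009 F [-0.   0.1 -1. ]
[[-0.001 -0.044 -0.999]
 [-0.001 -0.999  0.044]
 [-1.     0.001  0.001]]
turn units [-0.001  0.002 -0.001]
shift (after turn) [ 3.01 -0.03 -0.11] (now) [ 3.01 -0.04 -0.12]
```

```bash
python3 -m pendant '[0.2,-0.03,-0.11,0,0.002,0,1, 0.5,0,0,0,0,0,1, 0.5,0,0,0,0,0,1, 0.5,0,0,0,0,0,1, 0.4,0,0,0,0,0,1, 0,0,0,0,0,0,1]' >/dev/null; python3 -c "
from h import *
go(rk(-.0028,-.049,.108))"
```

```text
t 47.575 p [ 0.6455 -0.0307  0.1232] w 0.0072295258281360715 F [ 0.8 -0.1 -1.5]
[[ 0.    -0.044 -0.999]
 [-0.001 -0.999  0.044]
 [-1.     0.001 -0.001]]
turn units [-0.001 -0.001 -0.001]
shift (after turn) [ 0.76 -0.    0.02] (now) [ 0.76 -0.    0.02]
```

```bash
python3 -m pendant '[0.3,0,0,0,0,0,1, 0.3,0,0,0,0,0,1, 0.12,0,0,0,0,0,1, 0,0,0,0,0,0,1, 0,0,0,0,0,0,0.82, 0,0,0,0,0,0,0.78, 0,0,0,0,0,0,0.76, 0,0,0,0,0,0,0.76, -0.3,0,0,0,0,0,0.76, -0.6,0,0,0,0,0,0.76, -0.9,0,0,0,0,0,0.76, -0.9,0,0,0,0,0,0.76, -0.9,0,0,0,0,0,0.7, -0.9,0,0,0,0,0,0.6, -0.9,0,0.9,0,0,0,0.55, -0.9,0,0.9,0,0,0,0.55, -0.9,0,0.9,0,0,0,0.55, -0.3,0,0.9,0,0,0,0.55,0,0,0.9,0,0,0,0.55,0,0,0,0,0,0,0.55]' >/dev/null; python3 -c "
from h import *
w=snap('wrist');cv2.imwrite('pics/w9.png',cv2.resize(w['image'][:,:,::-1],(800,600),interpolation=3))
P,M=trough(.445,.021,back=.1);go(P,M)
"
```

```text
t 50.125 p [ 0.5545 -0.0266  0.2728] w 0.03841598683771109 F [-0.  -0.1 -0.4]
[[ 0.016 -0.044 -0.999]
 [-0.002 -0.999  0.044]
 [-1.     0.001 -0.016]]
turn units [-1.967  0.421  0.419]
shift (after turn) [ 0.28 -8.44 -2.14] (now) [ 3.7  -2.14  7.59]
```

View pics/w9.png

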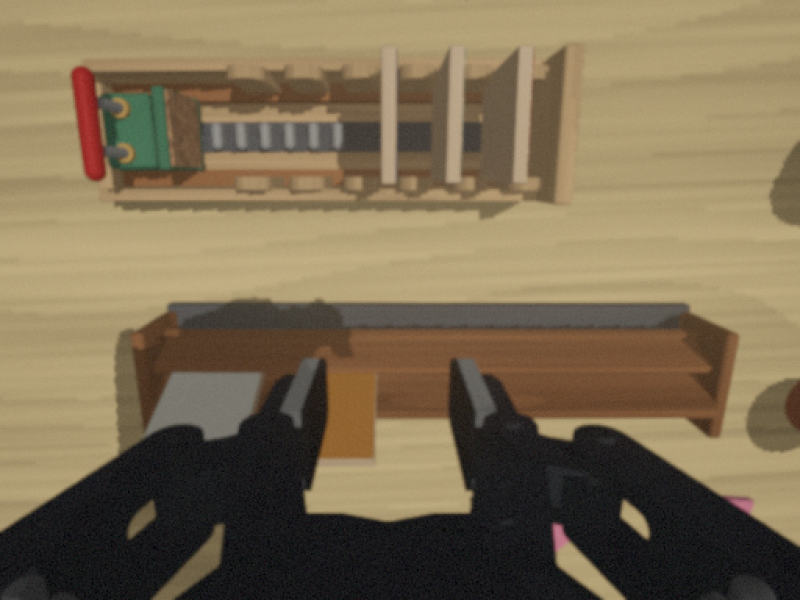

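```bash
python3 -m pendant '[0,0,0,-0.2184,0.0468,0.0464,0.55, 0,0,0,-0.2184,0.0468,0.0464,0.55, 0,0,0,-0.2184,0.0468,0.0464,0.55, 0,0,0,-0.2184,0.0468,0.0464,0.55, 0,0,0,-0.2184,0.0468,0.0464,0.55, 0,0,0,-0.2184,0.0468,0.0464,0.55, 0,0,0,-0.2184,0.0468,0.0464,0.55, 0,0,0,-0.2184,0.0468,0.0464,0.55, 0,0,0,-0.2184,0.0468,0.0464,0.55, 0,0,0,0,0,0,0.55, 0,-0.9,-0.23,0,0,0,0.55, 0,-0.9,-0.23,0,0,0,0.55, 0,-0.9,-0.23,0,0,0,0.55, 0,-0.9,-0.23,0,0,0,0.55, 0,-0.9,-0.23,0,0,0,0.55, 0,-0.9,-0.23,0,0,0,0.55, 0,-0.9,-0.23,0,0,0,0.55, 0,-0.9,-0.23,0,0,0,0.55, 0,-0.9,-0.23,0,0,0,0.55, 0,-0.4,0,0,0,0,0.55]' >/dev/null; python3 -c "
from h import *
P,M=trough(.445,.021,back=.1);go(P,M)
"
```

```text
t 52.625 p [0.4119 0.018  0.1955] w 0.03859319169014218 F [-0.2 -0.4 -0.5]
[[ 0.428  0.903 -0.028]
 [-0.012 -0.025 -1.   ]
 [-0.904  0.428  0.   ]]
turn units [ 0.019 -0.008 -0.008]
shift (after turn) [-0.18 -0.26 -0.22] (now) [-0.18 -0.26 -0.23]
```

```bash
python3 -m pendant '[-0.18,-0.26,-0.22,0.019,-0.008,-0.008,0.55, 0,0,0,0,0,0,0.55]' >/dev/null; python3 -c "
from h import *
P,M=trough(.445,.021,back=.1);go(P,M);edge('e3.png')
"
```

```text
t 52.875 p [0.4068 0.0227 0.1969] w 0.03816985699859352 F [-0.5 -0.4  0.3]
[[ 0.423  0.905 -0.047]
 [-0.019 -0.043 -0.999]
 [-0.906  0.423 -0.001]]
turn units [-0.004  0.    -0.   ]
shift (after turn) [ 0.   -0.05  0.  ] (now) [ 0.   -0.05  0.  ]
row200 cols200+ [62, 61, 64, 58, 60, 65, 64, 65, 64, 60, 61, 63, 65, 68, 61, 64, 67, 69, 72, 89, 142, 155, 157, 157, 157, 139, 83, 81, 104, 114, 116, 105, 113, 147, 172, 170, 172, 170, 167, 167, 168, 168, 170, 169, 174, 177, 175, 172, 172, 169]
col 244 rows100+ [159, 162, 160, 160, 161, 160, 161, 160, 161, 153, 81, 81, 79, 82, 99, 99, 98, 98, 106, 155, 157, 155, 157, 156, 158, 156, 158, 156, 155, 158, 156, 157, 156, 154, 156, 157, 157, 158, 157, 156, 157, 158, 157, 157, 158, 156, 157, 157, 157, 158, 105, 74, 74, 72, 73, 72, 74, 71, 72, 72, 70, 72, 69, 70, 73, 71, 68]
```

```bash
python3 -c "
from h import *
w=snap('wrist');A=g(w,[(245,155.5),(245,249.5)],.1206,1);m=A.mean(0);print(m);P,M=trough(m[0]+.0036,m[1]);go(P,M)
"
```

```text
[[442.8, 56.2], [439.3, -13.0]]
[0.44104417 0.02155976 0.1206    ]
t 52.975 p [0.4069 0.0225 0.1969] w 0.03835023828405869 F [ 1.2 -0.5 -0.6]
[[ 0.423  0.905 -0.047]
 [-0.019 -0.043 -0.999]
 [-0.906  0.423 -0.001]]
turn units [-0.004  0.    -0.001]
shift (after turn) [ 4.99 -0.07 -0.04] (now) [ 4.99 -0.08 -0.04]
```

```bash
python3 -m pendant '[0.3,-0.07,-0.12,-0.004,0,0,0.55, 0.9,0,0,0,0,0,0.55, 0.9,0,0,0,0,0,0.55, 0.9,0,0,0,0,0,0.55, 0.9,0,0,0,0,0,0.55, 0.9,0,0,0,0,0,0.55, 0,0,0,0,0,0,0.55, 0,0,0,0,0,0,0.8, 0,0,0,0,0,0,1, 0,0,0,0,0,0,1, 0,0,0,0,0,0,1, 0,0,0,0,0,0,1]' 60 >/dev/null; python3 -c "
from h import *
P,M=trough(.4446,.0216);go(P,M)"
```

```text
t 54.475 p [0.4502 0.0228 0.1069] w 0.006781740156527921 F [-0.7  0.6 -0.8]
[[ 0.425  0.904 -0.047]
 [-0.019 -0.043 -0.999]
 [-0.905  0.426 -0.001]]
turn units [-0.004  0.    -0.004]
shift (after turn) [-0.   -0.13  0.07] (now) [-0.   -0.13  0.07]
```

```bash
python3 -m pendant '[-0.3,0,0,0,0,0,1, -0.6,0,0,0,0,0,1, -0.9,0,0,0,0,0,1, -0.9,0,0,0,0,0,1, -0.9,0,0,0,0,0,1, -0.9,0,0,0,0,0,1, -0.9,0,0,0,0,0,1, -0.9,0,0,0,0,0,1,0,0,0,0,0,0,1]' >/dev/null; python3 -c "
from h import *
go(rk(0,-.013,.21))"
```

```text
t 55.6 p [0.3918 0.0259 0.2295] w 0.006967984574892094 F [ 0.1 -0.3 -0.5]
[[ 0.429  0.902 -0.046]
 [-0.016 -0.043 -0.999]
 [-0.903  0.43  -0.004]]
turn units [ 1.96  -0.446 -0.44 ]
shift (after turn) [  0.98   0.48 -12.91] (now) [ 6.43 11.24  0.45]
```

```bash
python3 -m pendant '[0,0,0,0.2177,-0.0495,-0.049,1, 0,0,0,0.2177,-0.0495,-0.049,1, 0,0,0,0.2177,-0.0495,-0.049,1, 0,0,0,0.2177,-0.0495,-0.049,1, 0,0,0,0.2177,-0.0495,-0.049,1, 0,0,0,0.2177,-0.0495,-0.049,1, 0,0,0,0.2177,-0.0495,-0.049,1, 0,0,0,0.2177,-0.0495,-0.049,1, 0,0,0,0.2177,-0.0495,-0.049,1, 0,0,0,0,0,0,1, 0,0.06,-1,0,0,0,1, 0,0.06,-1,0,0,0,1, 0,0.06,-1,0,0,0,1, 0,0.06,-1,0,0,0,1, 0,0.06,-1,0,0,0,1, 0,0.06,-1,0,0,0,1, 0,0.06,-1,0,0,0,1, 0,0.06,-1,0,0,0,1, 0,0.06,-1,0,0,0,1, 0,0.06,-1,0,0,0,1]' >/dev/null; python3 -c "
from h import *
go(rk(.0014,-.013,.21))"
```

```text
t 58.1 p [ 0.6048 -0.0024  0.2182] w 0.00733125950720157 F [ 0.2  0.5 -1.8]
[[-0.01  -0.073 -0.997]
 [ 0.01  -0.997  0.073]
 [-1.    -0.01   0.011]]
turn units [-0.038  0.014  0.013]
shift (after turn) [ 0.41 -0.48 -2.29] (now) [ 0.39 -0.54 -2.28]
```

```bash
python3 -m pendant '[0,-0.2,-1,-0.038,0.014,0.013,1, 0.3,-0.2,-1,0,0,0,1, 0,0,-0.2,0,0,0,1, 0,0,0,0,0,0,1]' >/dev/null; python3 -c "
from h import *
go(rk(.0014,-.013,.109))"
```

```text
t 58.6 p [0.6552 0.0029 0.209 ] w 0.007631698986091607 F [-0.7  0.5 -0.5]
[[ 0.001 -0.038 -0.999]
 [-0.002 -0.999  0.038]
 [-1.     0.002 -0.001]]
turn units [ 0.006 -0.001 -0.002]
shift (after turn) [ 5.   -0.1   0.22] (now) [ 5.   -0.11  0.23]
```

```bash
python3 -m pendant '[0.3,-0.1,0.16,0.006,0,0,1, 0.6,0,0,0,0,0,1, 0.6,0,0,0,0,0,1, 0.4,0,0,0,0,0,1,0,0,0,0,0,0,1]' >/dev/null; python3 -c "
from h import *
go(rk(.0014,-.013,.109))"
```

```text
t 59.225 p [0.6498 0.0049 0.1682] w 0.007169688017372107 F [ 0.2 -0.2 -0.6]
[[-0.002 -0.043 -0.999]
 [-0.002 -0.999  0.043]
 [-1.     0.002  0.002]]
turn units [ 0.     0.002 -0.003]
shift (after turn) [ 2.96 -0.02 -0.05] (now) [ 2.96 -0.02 -0.06]
```

```bash
python3 -m pendant '[0.2,-0.02,-0.05,0,0.002,-0.002,1, 0.5,0,0,0,0,0,1, 0.5,0,0,0,0,0,1, 0.5,0,0,0,0,0,1, 0.4,0,0,0,0,0,1, 0,0,0,0,0,0,1]' >/dev/null; python3 -c "
from h import *
go(rk(.0014,-.013,.109))"
```

```text
t 59.975 p [0.6511 0.0052 0.1232] w 0.0070853933179386595 F [ 0.3 -0.2 -1.2]
[[ 0.    -0.043 -0.999]
 [-0.    -0.999  0.043]
 [-1.     0.    -0.   ]]
turn units [ 0.    -0.001 -0.001]
shift (after turn) [0.71 0.   0.01] (now) [0.71 0.   0.01]
```

```bash
python3 -m pendant '[0.3,0,0,0,0,0,1, 0.3,0,0,0,0,0,1, 0.1,0,0,0,0,0,1, 0,0,0,0,0,0,1, 0,0,0,0,0,0,0.82, 0,0,0,0,0,0,0.78, 0,0,0,0,0,0,0.76, 0,0,0,0,0,0,0.76, -0.3,0,0,0,0,0,0.76, -0.6,0,0,0,0,0,0.76, -0.9,0,0,0,0,0,0.76, -0.9,0,0,0,0,0,0.76, -0.9,0,0,0,0,0,0.7, -0.9,0,0,0,0,0,0.6, -0.9,0,0.9,0,0,0,0.55, -0.9,0,0.9,0,0,0,0.55, -0.9,0,0.9,0,0,0,0.55, -0.3,0,0.9,0,0,0,0.55,0,0,0.9,0,0,0,0.55,0,0,0,0,0,0,0.55]' >/dev/null; python3 -c "
from h import *
w=snap('wrist');cv2.imwrite('pics/w10.png',cv2.resize(w['image'][:,:,::-1],(800,600),interpolation=3))
P,M=trough(.449,.107,back=.1);go(P,M)
"
```

```text
t 62.525 p [0.5602 0.0091 0.2733] w 0.03829797386070857 F [ 0.9 -0.2 -0.3]
[[ 0.016 -0.043 -0.999]
 [-0.001 -0.999  0.043]
 [-1.    -0.    -0.016]]
turn units [-1.967  0.42   0.421]
shift (after turn) [ 0.22 -8.63 -4.64] (now) [ 3.72 -4.65  7.78]
```

View pics/w10.png

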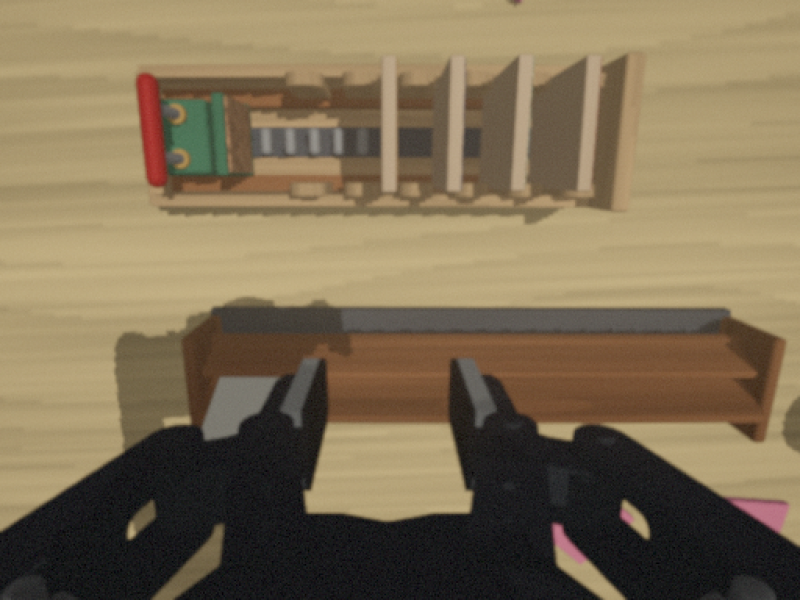

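```bash
python3 -c "
from h import *
w=snap('wrist');g(w,[(213,309),(728,311)],.012)"
python3 -m pendant '[0,0,0,-0.2184,0.0468,0.0466,0.55, 0,0,0,-0.2184,0.0468,0.0466,0.55, 0,0,0,-0.2184,0.0468,0.0466,0.55, 0,0,0,-0.2184,0.0468,0.0466,0.55, 0,0,0,-0.2184,0.0468,0.0466,0.55, 0,0,0,-0.2184,0.0468,0.0466,0.55, 0,0,0,-0.2184,0.0468,0.0466,0.55, 0,0,0,-0.2184,0.0468,0.0466,0.55, 0,0,0,-0.2184,0.0468,0.0466,0.55, 0,0,0,0,0,0,0.55, 0,-0.9,-0.5,0,0,0,0.55, 0,-0.9,-0.5,0,0,0,0.55, 0,-0.9,-0.5,0,0,0,0.55, 0,-0.9,-0.5,0,0,0,0.55, 0,-0.9,-0.5,0,0,0,0.55, 0,-0.9,-0.5,0,0,0,0.55, 0,-0.9,-0.5,0,0,0,0.55, 0,-0.9,-0.5,0,0,0,0.55, 0,-0.9,-0.5,0,0,0,0.55, 0,-0.6,0,0,0,0,0.55]' >/dev/null; python3 -c "
from h import *
P,M=trough(.449,.107,back=.1);go(P,M)
"
```

```text
[[525.0, 156.4], [504.6, -274.2]]
t 65.075 p [0.4159 0.1048 0.1927] w 0.038611966039712994 F [-0.5 -0.3 -0.1]
[[ 0.428  0.903 -0.029]
 [-0.013 -0.026 -1.   ]
 [-0.904  0.428  0.001]]
turn units [ 0.018 -0.007 -0.007]
shift (after turn) [-0.3  -0.2  -0.18] (now) [-0.3  -0.2  -0.19]
```

```bash
python3 -m pendant '[-0.3,-0.22,-0.18,0.016,-0.007,-0.007,0.55, 0,0,0,0,0,0,0.55]' >/dev/null; python3 -c "
from h import *
P,M=trough(.449,.107,back=.1);go(P,M);edge('e4.png')
"
```

```text
t 65.325 p [0.4094 0.1087 0.196 ] w 0.038838554034430824 F [-0.3 -0.4  0. ]
[[ 0.422  0.906 -0.045]
 [-0.02  -0.041 -0.999]
 [-0.907  0.422  0.   ]]
turn units [-0.001  0.001  0.001]
shift (after turn) [-0.01  0.03 -0.  ] (now) [-0.01  0.03 -0.  ]
row200 cols200+ [62, 60, 55, 55, 56, 52, 57, 59, 51, 54, 53, 55, 55, 54, 54, 58, 63, 61, 67, 66, 78, 130, 147, 149, 150, 151, 146, 91, 69, 99, 107, 108, 99, 103, 148, 155, 157, 156, 156, 164, 170, 165, 163, 162, 166, 167, 164, 161, 159, 155]
col 247 rows100+ [101, 100, 98, 99, 99, 96, 69, 84, 95, 97, 93, 70, 74, 88, 92, 92, 92, 95, 143, 148, 147, 147, 147, 148, 148, 147, 147, 148, 149, 149, 148, 149, 148, 148, 149, 147, 149, 150, 148, 149, 147, 148, 148, 149, 148, 148, 149, 148, 151, 129, 66, 64, 64, 61, 63, 64, 60, 62, 61, 62, 58, 61, 60, 60, 61, 57, 57]
```

```bash
python3 -c "
from h import *
w=snap('wrist');A=g(w,[(247.5,153),(247.5,248)],.1206,1);m=A.mean(0);print(m);P,M=trough(m[0]+.0036,m[1]);go(P,M)
"
```

```text
[[446.4, 143.7], [443.2, 74.0]]
[0.4447833  0.10885628 0.1206    ]
t 65.425 p [0.4094 0.1083 0.1957] w 0.03844000173978491 F [-0.  -0.5 -0.7]
[[ 0.421  0.906 -0.046]
 [-0.02  -0.041 -0.999]
 [-0.907  0.422  0.001]]
turn units [-0.001  0.002  0.001]
shift (after turn) [ 4.96  0.01 -0.11] (now) [ 4.96  0.01 -0.12]
```

```bash
python3 -m pendant '[0.3,0,-0.17,0,0,0,0.55, 0.9,0,0,0,0,0,0.55, 0.9,0,0,0,0,0,0.55, 0.9,0,0,0,0,0,0.55, 0.9,0,0,0,0,0,0.55, 0.9,0,0,0,0,0,0.55, 0,0,0,0,0,0,0.55, 0,0,0,0,0,0,0.8, 0,0,0,0,0,0,1, 0,0,0,0,0,0,1, 0,0,0,0,0,0,1, 0,0,0,0,0,0,1]' 60 >/dev/null; python3 -c "
from h import *
P,M=trough(.4484,.1089);go(P,M)"
```

```text
t 66.925 p [0.4542 0.1099 0.1059] w 0.007366873735469601 F [-1.   0.5 -2.3]
[[ 0.423  0.905 -0.05 ]
 [-0.019 -0.046 -0.999]
 [-0.906  0.424 -0.002]]
turn units [-0.008  0.    -0.001]
shift (after turn) [-0.05 -0.12  0.06] (now) [-0.05 -0.12  0.06]
```

```bash
python3 -m pendant '[-0.3,0,0,0,0,0,1, -0.6,0,0,0,0,0,1, -0.9,0,0,0,0,0,1, -0.9,0,0,0,0,0,1, -0.9,0,0,0,0,0,1, -0.9,0,0,0,0,0,1, -0.9,0,0,0,0,0,1, -0.9,0,0,0,0,0,1,0,0,0,0,0,0,1]' >/dev/null; python3 -c "
from h import *
go(rk(0,.023,.21))"
```

```text
t 68.05 p [0.3968 0.1126 0.2255] w 0.007614534006591471 F [-0.4  0.1 -1.4]
[[ 0.422  0.905 -0.048]
 [-0.016 -0.046 -0.999]
 [-0.906  0.423 -0.005]]
turn units [ 1.957 -0.439 -0.432]
shift (after turn) [  0.78   3.02 -12.85] (now) [ 6.13 11.34  2.96]
```

```bash
python3 -m pendant '[0,0,0,0.2174,-0.0488,-0.048,1, 0,0,0,0.2174,-0.0488,-0.048,1, 0,0,0,0.2174,-0.0488,-0.048,1, 0,0,0,0.2174,-0.0488,-0.048,1, 0,0,0,0.2174,-0.0488,-0.048,1, 0,0,0,0.2174,-0.0488,-0.048,1, 0,0,0,0.2174,-0.0488,-0.048,1, 0,0,0,0.2174,-0.0488,-0.048,1, 0,0,0,0.2174,-0.0488,-0.048,1, 0,0,0,0,0,0,1, 0,0.3,-1,0,0,0,1, 0,0.3,-1,0,0,0,1, 0,0.3,-1,0,0,0,1, 0,0.3,-1,0,0,0,1, 0,0.3,-1,0,0,0,1, 0,0.3,-1,0,0,0,1, 0,0.3,-1,0,0,0,1, 0,0.3,-1,0,0,0,1, 0,0.3,-1,0,0,0,1, 0,0.3,-1,0,0,0,1]' >/dev/null; python3 -c "
from h import *
go(rk(.0012,.023,.21))"
```

```text
t 70.55 p [0.6046 0.0284 0.2103] w 0.0071579004214841 F [ 0.2  0.5 -0.8]
[[-0.018 -0.081 -0.997]
 [ 0.006 -0.997  0.081]
 [-1.    -0.005  0.019]]
turn units [-0.049  0.024  0.006]
shift (after turn) [ 0.01 -0.74 -2.35] (now) [-0.02 -0.83 -2.32]
```

```bash
python3 -m pendant '[0,-0.3,-1,-0.049,0.024,0.006,1, 0,-0.3,-1,0,0,0,1, 0,0,-0.25,0,0,0,1, 0,0,0,0,0,0,1]' >/dev/null; python3 -c "
from h import *
go(rk(.0012,.023,.108))"
```

```text
t 71.05 p [0.6557 0.0342 0.2071] w 0.0074708918600232335 F [-1.5 -0.3 -1.2]
[[-0.    -0.042 -0.999]
 [-0.001 -0.999  0.042]
 [-1.     0.001  0.   ]]
turn units [ 0.001  0.001 -0.002]
shift (after turn) [ 4.96 -0.34  0.19] (now) [ 4.96 -0.34  0.19]
```

```bash
python3 -m pendant '[0.3,-0.34,0.14,0,0,0,1, 0.6,0,0,0,0,0,1, 0.6,0,0,0,0,0,1, 0.4,0,0,0,0,0,1,0,0,0,0,0,0,1]' >/dev/null; python3 -c "
from h import *
go(rk(.0012,.023,.108))"
```

```text
t 71.675 p [0.6506 0.0412 0.1657] w 0.007208621359949886 F [ 0.1  0.8 -0.2]
[[-0.004 -0.042 -0.999]
 [-0.002 -0.999  0.042]
 [-1.     0.002  0.004]]
turn units [ 0.001  0.005 -0.002]
shift (after turn) [ 2.89  0.   -0.08] (now) [ 2.89 -0.   -0.09]
```

```bash
python3 -m pendant '[0.2,0,-0.07,0,0.004,-0.002,1, 0.5,0,0,0,0,0,1, 0.5,0,0,0,0,0,1, 0.5,0,0,0,0,0,1, 0.4,0,0,0,0,0,1, 0,0,0,0,0,0,1]' >/dev/null; python3 -c "
from h import *
go(rk(.0012,.023,.108))"
```

```text
t 72.425 p [0.6522 0.041  0.1208] w 0.0075116019078162125 F [-0.4  0.6 -0.5]
[[-0.    -0.042 -0.999]
 [-0.    -0.999  0.042]
 [-1.     0.     0.   ]]
turn units [ 0.001  0.    -0.   ]
shift (after turn) [ 0.64 -0.    0.  ] (now) [ 0.64 -0.    0.  ]
```

```bash
python3 -m pendant '[0.3,0,0,0,0,0,1, 0.25,0,0,0,0,0,1, 0.08,0,0,0,0,0,1, 0,0,0,0,0,0,1, 0,0,0,0,0,0,0.82, 0,0,0,0,0,0,0.78, 0,0,0,0,0,0,0.76, 0,0,0,0,0,0,0.76, -0.3,0,0,0,0,0,0.76, -0.6,0,0,0,0,0,0.76, -0.9,0,0,0,0,0,0.76, -0.9,0,0,0,0,0,0.76, -0.9,0,0,0,0,0,0.7, -0.9,0,0,0,0,0,0.65, 0,-0.9,0.2,0,0,0,0.65, 0,-0.9,0,0,0,0,0.65, 0,-0.9,0,0,0,0,0.65, 0,-0.9,0,0,0,0,0.65,0,-0.9,0,0,0,0,0.65,0,-0.4,0,0,0,0,0.65]' >/dev/null; python3 -c "
from h import *
w=snap('wrist');cv2.imwrite('pics/w11.png',cv2.resize(w['image'][:,:,::-1],(800,600),interpolation=3))
go(rk(0,.124,.099))
"
```

```text
t 74.975 p [0.6529 0.1481 0.205 ] w 0.029925008138927928 F [-0.   0.4 -0.1]
[[ 0.005 -0.04  -0.999]
 [ 0.002 -0.999  0.04 ]
 [-1.    -0.002 -0.005]]
turn units [ 0.003 -0.006  0.002]
shift (after turn) [ 5.3   0.3  -0.14] (now) [ 5.3   0.31 -0.11]
```

View pics/w11.png

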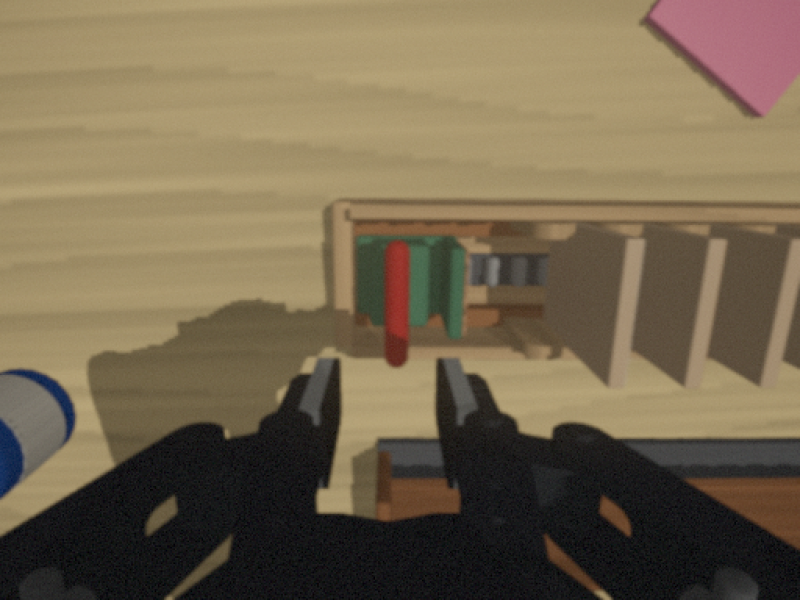

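```bash
python3 -m pendant '[0.3,0.3,-0.13,0.003,-0.005,0.002,0.65, 0.9,0,0,0,0,0,0.65, 0.9,0,0,0,0,0,0.65, 0.9,0,0,0,0,0,0.65, 0.9,0,0,0,0,0,0.68, 0.9,0,0,0,0,0,0.7, 0.4,0,0,0,0,0,0.7, 0,0,0,0,0,0,0.7]' >/dev/null; python3 -c "
from h import *
go(rk(0,.1245,.099))
"
```

```text
t 75.975 p [0.6567 0.1341 0.0959] w 0.02541083968642745 F [-0.   0.3  0.1]
[[-0.    -0.05  -0.999]
 [-0.003 -0.999  0.05 ]
 [-1.     0.003  0.   ]]
turn units [-0.009  0.    -0.004]
shift (after turn) [-0.16 -0.42  0.09] (now) [-0.16 -0.42  0.09]
```

```bash
python3 -m pendant '[-0.1,-0.2,0.05,-0.005,0,-0.003,0.7, 0,-0.2,0,0,0,0,0.7, 0,0,0,0,0,0,0.7]' >/dev/null; python3 -c "
from h import *
go(rk(0,.1245,.099))
"
```

```text
t 76.35 p [0.6571 0.1422 0.0999] w 0.025755426208516227 F [ 0.5 -0.4 -0.1]
[[ 0.003 -0.046 -0.999]
 [-0.    -0.999  0.046]
 [-1.     0.    -0.003]]
turn units [-0.004 -0.004 -0.   ]
shift (after turn) [ 0.05 -0.02  0.09] (now) [ 0.05 -0.01  0.09]
```

Grip and lift.

```bash
python3 -m pendant '[0,0,0,0,0,0,1, 0,0,0,0,0,0,1, 0,0,0,0,0,0,1, 0,0,0,0,0,0,1, 0,0,0,0,0,0,1, -0.25,0,0,0,0,0,1, -0.25,0,0,0,0,0,1, -0.25,0,0,0,0,0,1, 0,0,0,0,0,0,1]' 70; python3 -c "
from h import *
go(np.array(robot.sense()['ee_pos'])+Rk()@[0,-.054,0])"
```

```text
clock: 77.47
ee_pos: [0.6571, 0.1422, 0.1134]
tcp_rot: [-0.016, 0.708, -0.017, -0.706]
wrist_force: [2.5, 0.2, -8.2]
gripper_width: 0.0098
t 77.475 p [0.6571 0.1422 0.1134] w 0.009842035748496786 F [ 2.5  0.2 -8.2]
[[ 0.002 -0.046 -0.999]
 [-0.001 -0.999  0.046]
 [-1.     0.001 -0.002]]
turn units [-0.004 -0.002 -0.001]
shift (after turn) [ 0.   2.7 -0. ] (now) [ 0.    2.7  -0.01]
```

```bash
python3 -m pendant '[-0.03,0.4,0,0,0,0,1, 0,0.6,0,0,0,0,1, 0,0.6,0,0,0,0,1, 0,0.6,0,0,0,0,1, 0,0.4,0,0,0,0,1, 0,0,0,0,0,0,1]'; python3 -c "
from h import *
go(rk(0,.0705,.099))"
```

```text
clock: 78.22
ee_pos: [0.6545, 0.0856, 0.1134]
tcp_rot: [-0.016, 0.707, -0.017, -0.706]
wrist_force: [2.1, 0.4, -8.4]
gripper_width: 0.0096
t 78.225 p [0.6545 0.0856 0.1134] w 0.009594085851049157 F [ 2.1  0.4 -8.4]
[[ 0.001 -0.047 -0.999]
 [-0.001 -0.999  0.047]
 [-1.     0.001 -0.002]]
turn units [-0.005 -0.002 -0.001]
shift (after turn) [ 0.72 -0.15  0.08] (now) [ 0.72 -0.15  0.08]
```

```bash
python3 -m pendant '[0,-0.13,0,0,0,0,1, 0,0,0,0,0,0,1]'; python3 -m pendant '[0.2,0,0,0,0,0,1, 0.25,0,0,0,0,0,1, 0.25,0,0,0,0,0,1, 0,0,0,0,0,0,1, 0,0,0,0,0,0,0.8, 0,0,0,0,0,0,0.72, 0,0,0,0,0,0,0.7, 0,0,0,0,0,0,0.7]'; python3 -c "
from h import *
st()"
```

```text
clock: 78.47
ee_pos: [0.6546, 0.0879, 0.1134]
tcp_rot: [-0.016, 0.707, -0.017, -0.706]
wrist_force: [3.8, 0.4, -7.6]
gripper_width: 0.0096
clock: 79.47
ee_pos: [0.6551, 0.0893, 0.1025]
tcp_rot: [-0.016, 0.709, -0.016, -0.705]
wrist_force: [-0.9, -0.3, -0.3]
gripper_width: 0.0258
t 79.475 p [0.6551 0.0893 0.1025] w 0.025789791081085395 F [-0.9 -0.3 -0.3]
[[ 0.005 -0.046 -0.999]
 [-0.001 -0.999  0.046]
 [-1.     0.001 -0.005]]
```

Released; retreat up and back, then inspect.

```bash
python3 -m pendant '[-0.3,0,0,0,0,0,0.7, -0.6,0,0,0,0,0,0.7, -0.9,0,0,0,0,0,0.7, -0.9,0,0,0,0,0,0.7, -0.9,0,0,0,0,0,0.7, -0.9,0,0,0,0,0,0.7, -0.9,0.5,0.5,0,0,0,0.7, -0.9,0.9,0.9,0,0,0,0.7, 0,0.9,0.9,0,0,0,0.7, 0,0.9,0.9,0,0,0,0.7,0,0,0,0,0,0,0.7,0,0,0,0,0,0,0.7]' >/dev/null; python3 -c "
from h import *
w=snap('wrist');cv2.imwrite('pics/w12.png',cv2.resize(w['image'][:,:,::-1],(800,600),interpolation=3))
s=snap('scene');cv2.imwrite('pics/s12.png',cv2.resize(s['image'][120:300,150:350,::-1],(800,720))[:600])
st()"
```

```text
t 81.075 p [0.5842 0.0251 0.2417] w 0.025567966282232096 F [-0.1 -0.3  0.4]
[[ 0.012 -0.046 -0.999]
 [-0.001 -0.999  0.046]
 [-1.     0.001 -0.012]]
```

View pics/w12.png

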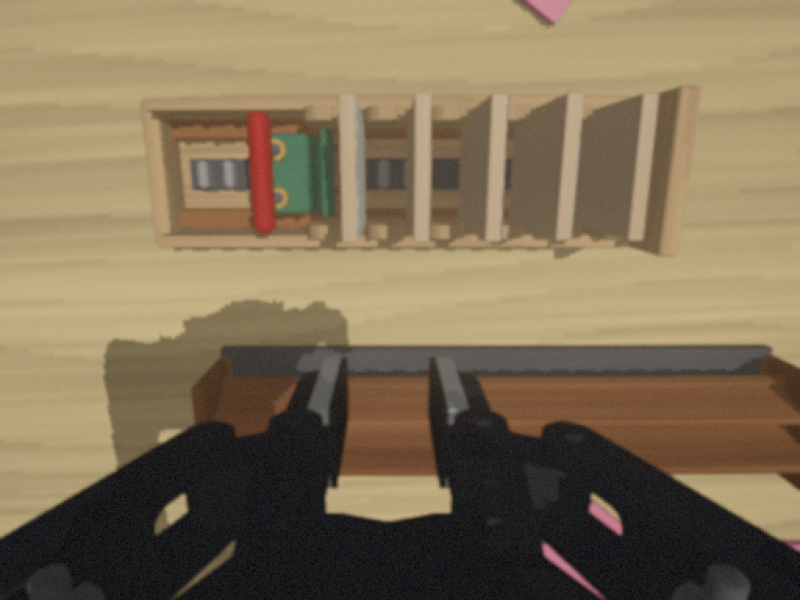

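View pics/s12.png

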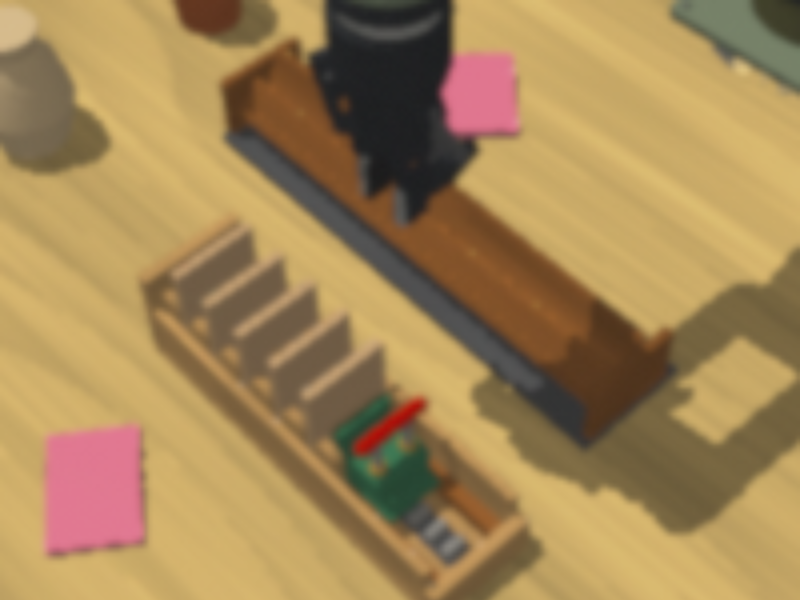

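```bash
python3 -c "
from h import *
w=snap('wrist')
for z in(.104,.116):
  P=g(w,[(259,116),(265,228)],z);print((P-RK)@Rk())
P=g(w,[(332,130),(332,215)],.083);print(((P-RK)@Rk())[:,1])
P=g(w,[(693,90),(673,252)],.095);print(((P-RK)@Rk())[:,1])
P=g(w,[(347,97),(348,240),(422,97),(423,240),(497,97),(495,240),(572,97),(568,238),(648,97),(638,240)],.125);print(((P-RK)@Rk())[:,1])
"
```

```text
[[682.4, 86.8], [625.0, 89.9]]
[[ 0.02940682  0.06993948  0.104     ]
 [-0.02801541  0.07052561  0.104     ]]
[[680.9, 83.9], [626.2, 86.8]]
[[ 0.02806764  0.06693672  0.116     ]
 [-0.02674847  0.06749624  0.116     ]]
[[675.6, 52.0], [628.7, 55.4]]
[0.03483874 0.03629222]
[[686.6, -141.5], [600.1, -139.0]]
[-0.15801114 -0.15923062]
[[686.2, 39.4], [619.1, 43.4], [684.6, 4.3], [617.3, 5.8], [683.0, -30.9], [615.7, -30.4], [681.6, -66.2], [615.0, -67.2], [680.2, -102.3], [612.5, -102.8]]
[ 0.02278358  0.02385991 -0.01239207 -0.01380642 -0.04761838 -0.05001976
 -0.08300149 -0.0868109  -0.11913039 -0.1225262 ]
```

```bash
python3 -c "
from cell import robot
print(robot.finish_job())"
```

```text
the job is handed in; nothing more can be done
None
```

The job is done and handed in at about 81 s on the robot's clock, well inside the 210 s limit. No check failed.

- **Opening the stop:** I lifted the release bar, ran the end stop fully back and let it latch there. The camera put the bar at rack y of about 124 mm, where it should be.
- **Loading the tiles:** All five tiles were in the trough. They now stand upright in slots 0 to 4 in the order red, celadon, cobalt, amber, white, with the glazed faces towards the fixed end. In the last picture each tile sits within about 2 mm of its slot centre.
- **Closing the stop:** I lifted the bar again, brought the stop up and let it drop behind the last tile. The stop measures 0.144 m, which is the notch directly behind slot 4.
- **Left alone:** I never approached the jar, cup, vase or pink look-alikes. The gripper was clear of everything at the end.

Two readings were off:
- **Gripper width:** it read about 2 mm narrow on the release bar and about 1 mm narrow on the tiles.
- **Camera positions:** they varied by up to about 9 mm in x between views. I worked from close-up pictures before each grasp. I did not see the trough move.

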